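Turn the drained heating block over and fit it in the dry bath

ROBOT

A 7-joint arm with a two-finger parallel gripper is mounted at the origin on the work surface. World frame = base frame: x ahead of the robot, y to its left, z up, the work surface at z = 0. Lengths are in m, angles in rad, forces in N, time in s.
With the tool pointing down it reaches from about 0.425 to 1.025 m from the base axis. Payload 9.4 kg.
Tool frame: the origin (TCP) lies at the very end of the fingers, on their centre line; the grasp point (between the pads) lies 19 mm behind it; z points along the fingers, y is the direction in which the jaws open and shut (so a half turn about z gives the same grasp; the last joint's range is limited). The gripper opens to 93 mm and grips with 3 to 60 N. Pads are 15 mm wide; open, the fingers measure 128 mm over their backs; the gripper's body (75 mm by 188 mm) begins 65 mm behind the grasp point.
Start: joints at [1.05, 0.599, -0.003, 1.599, 0.002, 0.943, -0.08], TCP at [0.311, -0.655, 0.18] pointing down, gripper open.
Joint ranges: [-2.57, 2.57], [-0.35, 1.97], [-1.29, 1.29], [0.11, 2.56], [-1.05, 4.19], [0.11, 1.86], [-2.63, 2.63]. Speed limits (rad/s): [2.22, 2.22, 3.01, 3.01, 3.14, 3.14, 3.14].

INTERFACE

Orientations are given as a unit quaternion [w, x, y, z].
In Python, from plant import bot, cams, workorder gives the robot as it stands.
- The arm moves only by the shell command python3 -m jog 'ROWS' [OPENING]. ROWS is JSON, a list of rows, each an object with "translation": the shift along the tool's x, y, z as a fraction of full scale, a list of three; "twist": the turn about the tool's z as a fraction of full scale. In form: [{"translation": [dx, dy, dz], "twist": twist}, ...]. A call has 1 to 10 rows; each row is the pose to reach, as a shift and turn from the pose measured when the call began, along the tool's axes at that moment; what a row does not reach only later rows make up. Full scale, the value 1, is 15 cm for a shift and 0.5 rad for a turn. A row lasts 1/10 s, in which the tool goes at most 50 mm and 8.59 degrees, less where a joint would pass 70% of its speed; a pose out of reach is approached as far as the arm can. A call with a number of a shift or a turn outside -1 to 1 is refused whole. A call with a gripper value outside its range is refused whole. OPENING is the finger opening in mm, from 0 to 93, set as the call begins (- or left out, the last holds). The fingers move at their own pace and stop on an object; the grip force is fixed at half the most. Time passes only in rows, so rows that repeat a pose let the fingers close. It gives the time, the measured TCP pose, the force and the opening at its end, in the units of the state.
- bot.observe(): the state, without advancing time (a new reading comes with each control period).
- cams.snapshot(name): name is "side" or "top" or "wrist"; returns a dict with "img" (384x512x3 uint8, red, green, blue), "z_map" (384x512 float32, m along the optical axis (not along the pixel's ray), 0 where there is no reading), "vertical_fov" (degrees; the focal length in pixels is half the picture's height over the tangent of half this angle, whatever the lens; pixels are square), "cx", "cy" (the principal point, pixels), "xyz" and "rotation" of the camera in the world. Camera axes: x right, y down, z forward; pixel columns grow to the right and rows downward; lengths in m; the calibration is good to about 2 mm. A picture is of the moment at which its call begins.
- workorder.close_job(): hands the job in, once; it reports no verdict.
The state is a dict: "time": time; "q": joint angles; "qvel": joint speeds; "tau": joint torques, N m; "eef_pos": TCP position; "ee_rot": TCP orientation; "wrist_force": force on the tool from outside, world axes, zero at the start; "moment": the same for the moment, N m; "grip_width": opening from 0.0 (shut) to 1.0 (fully open).
Only numpy, scipy, OpenCV 4.12 (cv2) and the standard library are available. Lean on these libraries where they do the work, as an engineer would, in place of code of your own. Each camera call takes 0.05 s, during which the arm holds its last target.

TASK

The washed heating block was left upside down on the paper towel to drain, so its eight tube wells face the towel. Turn it over so the wells open upward, fit it fully home in the empty bay of the dry bath, and shut the bath's clear lid over it. Leave the spare block and the other things on the bench where they are.

Things in the scene. Friction and masses are not known exactly. Their poses are not given: they have to be found in the camera images.
- block: The block to fit: bare aluminium, flat faces, 66 (own x) x 36 (own y) x 40 mm (own z), 0.18 kg. One 66 x 36 face has eight round wells (11 mm wide, 34 deep) in two rows of four; the opposite face is plain but for a tiny black bore. Origin: centre of the plain face; own z points out of the wells: down at the start (origin 40 mm above the towel), up at the end. It stands steadily on any face.
- spare_block: Spare aluminium block of the same outside size, right way up on the same towel, with three wider wells (16 mm) showing on top; it stays there. Origin: centre of its underside, own z up.
- bath: Dry bath: white bench instrument 190 (own x) x 120 mm, fixed, with a flat deck 76 mm above the bench, a sloped console with a display at its front (-x end) and a block bay in the deck. Own x points from the console to the lid hinge, z up; origin on the bench, midway across, 105 mm behind the front edge. The bay centre lies 15 mm from the origin along x.
- bay_floor (a point): Centre of the bay's floor, axes as the bath. The bay is a rectangular well 69 mm along x, 39 mm along y, 22 mm deep; its mouth widens to 77 x 47 mm by a lead-in slope over the top 5 mm; a block that is home stands 18 mm proud of the deck. The block fits either end first. The deck is flat for 36 mm beyond the mouth on both y sides.
- bay_mouth (a point): Centre of the bay's opening, level with the deck (22 mm above bay_floor), same axes.
- lid_hinge (a point): Middle of the lid's hinge line, fixed on the bath 60 mm behind the bay centre and 2 mm above the deck, axes as the bath; the hinge line runs along the bath's y. Shut, the lid is a shallow clear hood: its outer top face lies 30 mm above this line (1 mm more on two side ribs), reaches 108 mm from it towards the console and is 80 mm wide, walls 4 mm.
- lid (a joint): Angle of the clear lid about its hinge: 0 = shut flat on the deck, growing as it opens up and back to 2.0; it starts open at 1.7 to 1.95, leaning back beyond upright. The hinge is stiff by friction (0.12 N m): the lid stays where it is left and has to be pushed all the way down, with 1 to 2 N near its free edge.
- lid_lip (a point): Middle of the grey lip on the lid's free edge (20 x 44 x 6 mm), 117 mm from the hinge line and 23 mm above it when shut, about 200 mm above the bench when open; moves with the lid.
- towel: White paper towel lying flat on the bench, 230 x 310 x 2 mm (own x, y, z), fixed; origin at the centre of its underside. The two blocks and the forceps lie on it.
- forceps: Steel forceps, 116 mm long (own x), 18 mm wide, 6 mm high, lying on the towel between the blocks; bystander. Origin: middle of the underside.
- dish: White porcelain dish, 66 mm across, 28 mm high; bystander. Origin: centre of the underside.
- petri: Lower of two stacked clear petri dishes, 60 mm across, 14.5 mm high each; bystander. Origin: centre of the underside.
- petri_top: Upper petri dish of the stack; bystander. Origin: centre of the underside.
- tube_rack: Blue tube rack 60 x 130 x 45 mm; bystander. Origin: centre of the underside.
- cup: Yellow plastic cup, 74 mm across, 85 mm high; bystander. Origin: centre of the underside.

How it is judged:
On the way, in this order (a step that is already met when the one before it is completed fails the run):
1. the block has been turned over, wells up (angle between block's own z axis and vertical below 0.2 rad), for 0.2 s.
2. the block is fully home in the bay, wells up (angle between block's own z axis and vertical below 0.08 rad and horizontal distance between block and bay_floor below 0.005 m and z of block in the frame of bay_floor below 0.003 m), for 0.2 s.
3. the lid is shut (value of joint lid below 0.06 rad), for 0.2 s.
At the end, for the whole second after the job is handed in: The eight-well block rests in the bay with its wells up (tilt under 0.08 rad), its underside within 3 mm of the bay floor and 5 mm of its centre, and the lid is shut (under 0.06 rad), everything at rest; the spare block and the other things on the bench are where they were, to 30 mm (all of step 2 and value of joint lid below 0.06 rad and linear speed of block below 0.02 m/s); the robot touches nothing.
It fails at once if the spare block is moved by more than 30 mm or tipped (distance of spare_block from where it was at the start of the episode above 0.03 m or angle between spare_block's own z axis and vertical above 0.4 rad).
It fails at once if another thing on the bench is moved by more than 30 mm (distance of any of forceps, dish, petri, petri_top, tube_rack, cup from where it was at the start of the episode above 0.03 m).
It also fails if it takes over 72 s, if anything falls off the work surface, if the arm or the gripper's body presses on something with over 40 N, if the wrist force passes 120 N, or if a joint passes its speed limit or range.

## Working session

There is one attempt and no reset: what is moved stays moved. The work goes in short steps, Python scripts to look and compute and a shell command to move; the robot and the scene stay as the last step left them, time stands still between calls to the robot, and variables do not carry over. Pictures are saved under pics/ and viewed, and the job is handed in when it is done.

```bash
mkdir -p pics; ls
cat > h.py <<'E'
import numpy as np, cv2
from plant import bot,cams,workorder
from scipy.spatial.transform import Rotation as R
def snap(n,fn=None):
    s=cams.snapshot(n)
    if fn: cv2.imwrite('pics/'+fn,s['img'][:,:,::-1])
    np.savez('last_%s.npz'%n,**{k:np.asarray(v) for k,v in s.items()})
    return s
def load(n): return dict(np.load('last_%s.npz'%n))
def rotm(s):
    r=np.asarray(s['rotation'],float)
    if r.size==9: return r.reshape(3,3)
    r=r.ravel(); return R.from_quat([r[1],r[2],r[3],r[0]]).as_matrix()
def cloud(s):
    z=s['z_map'].astype(float); H,W=z.shape
    f=H/2/np.tan(np.radians(float(s['vertical_fov']))/2)
    v,u=np.mgrid[:H,:W]
    P=np.stack([(u-s['cx'])/f*z,(v-s['cy'])/f*z,z],-1)@rotm(s).T+np.asarray(s['xyz'])
    P[z<=0]=np.nan
    return P
def st():
    o=bot.observe(); print('t',round(o['time'],2),'p',np.round(o['eef_pos'],4),'q',np.round(o['ee_rot'],3),'F',np.round(o['wrist_force'],1),'g',round(o['grip_width']*93,1)); return o
E
python3 - <<'E'
from h import *
for n in ['top','side','wrist']:
    s=snap(n,n+'0.png'); print(n,s['vertical_fov'],s['xyz'],np.round(rotm(s),2).tolist())
o=st();print(R.from_quat(np.roll(o['ee_rot'],-1)).as_matrix().round(3), np.round(o['q'],3))
E
```

```text
pics
top 53.6679539775605 [ 0.39624067 -0.0583815   1.29363957] [[0.02, -0.99, 0.16], [-1.0, -0.03, -0.02], [0.02, -0.16, -0.99]]
side 43.57807170654239 [0.33326367 0.70912566 0.97305883] [[-0.95, -0.25, 0.21], [-0.32, 0.69, -0.65], [0.02, -0.68, -0.73]]
wrist 58.660198628293 [ 0.37692194 -0.62478303  0.38478349] [[0.43, -0.87, -0.24], [-0.9, -0.41, -0.11], [-0.0, 0.26, -0.97]]
t 0.15 p [ 0.3111 -0.6544  0.1796] q [-0.001  0.975  0.22  -0.   ] F [-0.8  0.5  0.3] g 93.1
[[ 0.903  0.429 -0.001]
 [ 0.429 -0.903  0.001]
 [-0.    -0.001 -1.   ]] [ 1.05   0.6   -0.003  1.6    0.002  0.943 -0.08 ]
```

View pics/top0.png

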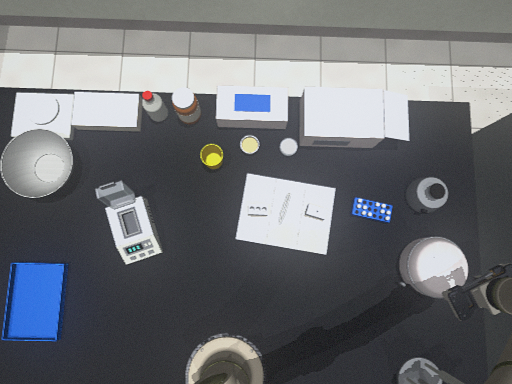

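View pics/side0.png

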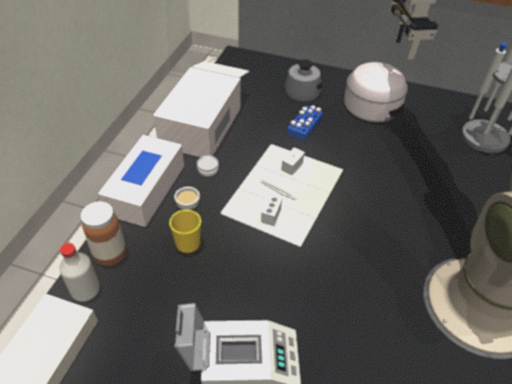

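View pics/wrist0.png

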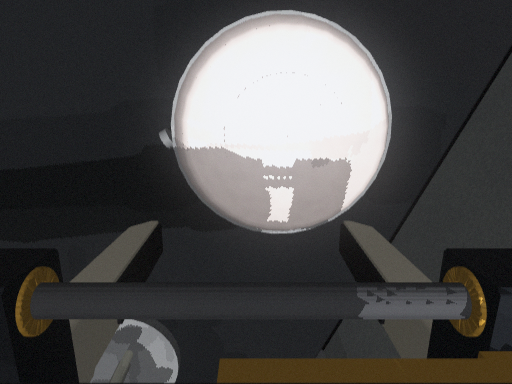

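Run:
```python
from h import *
s=load('top');P=cloud(s)
a=s['img'][165:260,225:345][:,:,::-1]; b=s['img'][170:270,85:170][:,:,::-1]
cv2.imwrite('pics/c1.png',cv2.resize(a,None,fx=6,fy=6,interpolation=2))
cv2.imwrite('pics/c2.png',cv2.resize(b,None,fx=6,fy=6,interpolation=2))
s2=load('side'); P2=cloud(s2)
for nm,PP in (('top',P),('side',P2)):
  m=(PP[...,2]>0.034)&(PP[...,2]<0.06)&(PP[...,0]>.3)
  n,l,stt,c=cv2.connectedComponentsWithStats(m.astype(np.uint8))
  for i in range(1,n):
    if stt[i,4]>15:
        q=PP[l==i]; 
        if not(abs(q.mean(0)[1])<.6 and q.mean(0)[0]<.9): continue
        r=cv2.minAreaRect(q[:,:2].astype(np.float32)*1000)
        print(nm,c[i].round(),stt[i,4],q.mean(0).round(4),np.round(r[0],1),np.round(r[1],1),round(r[2],1),q[:,2].max().round(4))
  for y,x in [(212,330),(120,280)]: print(PP[y,x])
```

```text
top [106. 110.] 2323 [0.8572 0.4385 0.0501] [860.  445.6] [232.7 122. ] 89.8 0.0592
top [160. 114.] 59 [0.8501 0.2551 0.0462] [853.6 258.2] [28.3 63.7] 37.2 0.0596
top [331. 139.] 199 [ 0.7792 -0.3309  0.046 ] [ 779.4 -330.8] [286.2 114. ] 63.2 0.06
top [191. 117.] 61 [0.8411 0.149  0.0466] [847.2 150.8] [30.  77.3] 24.7 0.0594
top [253. 124.] 168 [ 0.8257 -0.0621  0.0472] [825.9 -59.6] [  4.4 238.4] 0.2 0.0598
top [210. 152.] 69 [0.7223 0.0786 0.0477] [716.7  77.1] [33.8 62.7] 28.9 0.0599
top [216. 165.] 18 [0.6759 0.0555 0.0466] [677.2  55.6] [10.9 45. ] 26.0 0.059
top [143. 247.] 495 [0.3993 0.2815 0.0468] [452.3 311.8] [187.9 120.5] 20.2 0.06
top [258. 209.] 164 [ 0.5339 -0.0873  0.0416] [533.8 -87.4] [65.6 36.8] 87.7 0.0501
top [317. 211.] 224 [ 0.5311 -0.2836  0.0417] [ 531.8 -284.2] [66.3 36.9] 73.9 0.0483
top [131. 222.] 231 [0.4769 0.325  0.0541] [476.8 324.4] [66.4 36.7] 19.8 0.0599
top [364. 213.] 17 [ 0.5303 -0.4395  0.0421] [ 530.1 -441.1] [15.9 13. ] 29.2 0.0473
top [388. 212.] 16 [ 0.5333 -0.5216  0.0427] [ 533.  -522.3] [10.5 11.4] 4.6 0.0474
top [387. 218.] 16 [ 0.51
[... 869 characters left out ...]
0.0477] [712.2  49.3] [56.7 22.4] 30.2 0.0598
side [188. 240.] 149 [0.687  0.0916 0.047 ] [688.9  86.8] [65.7 29.4] 34.4 0.0596
side [109. 251.] 244 [0.8457 0.1834 0.0468] [851.  178.2] [79.3 34.9] 44.1 0.06
side [ 84. 287.] 211 [0.8489 0.2873 0.047 ] [855.  282.3] [65.3 33.7] 48.6 0.06
side [ 43. 342.] 5224 [0.8538 0.4244 0.051 ] [857.8 426.8] [123.6 193.6] 0.3 0.0573
side [289. 356.] 865 [0.3778 0.2885 0.0476] [391.4 290.3] [ 63.8 121.3] 19.9 0.06
side [239. 351.] 556 [0.4752 0.3165 0.0556] [475.3 316.6] [69.  33.6] 19.6 0.06
side [254. 383.] 24 [0.4252 0.3665 0.0579] [425.2 366.1] [43.8  2.3] 19.6 0.06
[ 0.38627457 -0.1515035   0.00234209]
[ 6.23481666e-01 -4.80959287e-01 -2.35751919e-04]
```

View pics/c1.png

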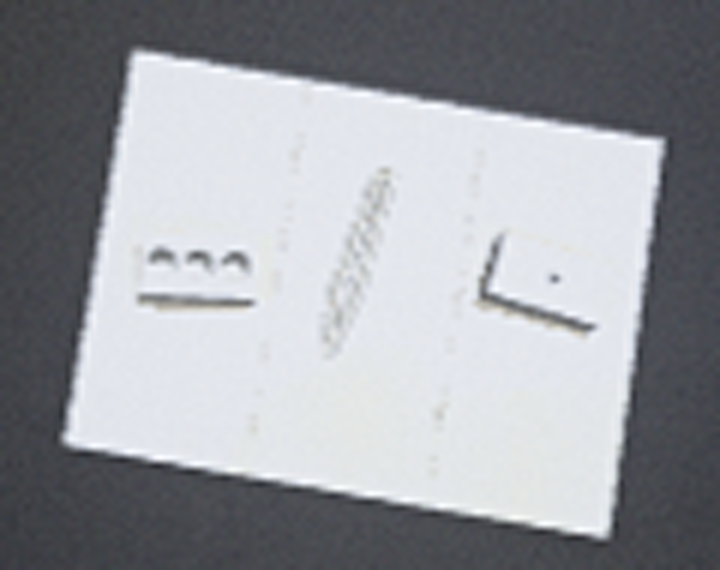

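View pics/c2.png

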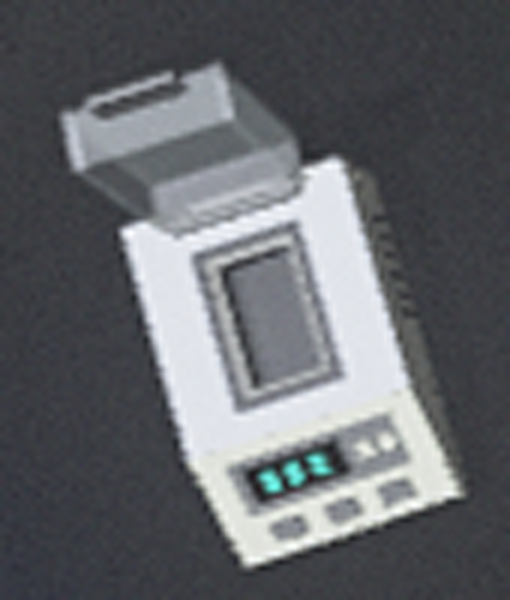

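```bash
cat >> h.py <<'E'
def to(p,jaw):
    """needed total shift in tool axes (units of 15cm) and twist (units .5rad) to TCP p with jaw heading deg"""
    o=st(); M=R.from_quat(np.roll(o['ee_rot'],-1)).as_matrix()
    d=M.T@(np.asarray(p)-o['eef_pos']); h=np.degrees(np.arctan2(M[1,1],M[0,1]))
    e=(jaw-h+180)%360-180; e2=e-180*np.sign(e)
    print('dmm',np.round(d*1000,1),'units',np.round(d/.15,3),'jaw now',round(h,1),'turn',round(e,1),'twist',np.round(-np.radians(e)/.5,3),'alt',np.round(-np.radians(e2)/.5,3),'tilt',np.round(np.degrees(np.arccos(-M[2,2])),2))
E
python3 - <<'E'
from h import *
s=load('top');P=cloud(s);s2=load('side');P2=cloud(s2)
for nm,PP in (('top',P),('side',P2)):
  q=PP.reshape(-1,3)
  m=(abs(q[:,2]-.076)<.004)&(abs(q[:,0]-.46)<.2)&(abs(q[:,1]-.32)<.2)
  q=q[m]; r=cv2.minAreaRect(q[:,:2].astype(np.float32)*1000); print(nm,len(q),r,np.median(q[:,2]))
  a=np.radians(19.8); c=np.array([.477,.3245]); ex=np.array([np.cos(a),np.sin(a)]); ey=np.array([-ex[1],ex[0]])
  u=(q[:,:2]-c)@ex; v=(q[:,:2]-c)@ey
  print(np.percentile(u,[0,1,50,99,100]).round(3),np.percentile(v,[0,1,50,99,100]).round(3))
  q=PP.reshape(-1,3); u=(q[:,:2]-c)@ex; v=(q[:,:2]-c)@ey; m=(q[:,2]>.1)&(abs(u-.08)<.12)&(abs(v)<.06)
  print('lid',np.c_[u[m].min(),u[m].max(),v[m].min(),v[m].max(),q[m,2].max()].round(3))
  # heights of clutter
for (v,u) in [(262,420),(212,372),(195,430),(156,212),(145,250)]:
  w=P[v-12:v+12,u-12:u+12].reshape(-1,3); print((u,v),np.nanmax(w[:,2]),np.nanmean(w,0).round(3))
# block fit in top view
for lo,hi,x0,x1 in [(.036,.05,290,345),(.036,.05,235,275)]:
  w=P[190:235,x0:x1].reshape(-1,3); w=w[(w[:,2]>lo)&(w[:,2]<hi)]; print(np.median(w,0),cv2.minAreaRect((w[:,:2]*1000).astype(np.float32)))
to([.531,-.284,.1],-16.1)
E
```

```text
top 1257 ((549.6239624023438, 368.331787109375), (338.0563049316406, 145.08230590820312), 32.973690032958984) 0.07609898494151124
[-0.075 -0.069  0.001  0.085  0.232] [-0.064 -0.062 -0.001  0.057  0.125]
lid [[ 0.061  0.109 -0.043  0.039  0.202]]
side 3186 ((481.5737609863281, 324.1277770996094), (163.39369201660156, 122.07596588134766), 20.05207061767578) 0.07713725365750479
[-0.078 -0.072 -0.007  0.079  0.086] [-0.063 -0.061  0.006  0.058  0.059]
lid [[ 0.06   0.108 -0.043  0.04   0.202]]
(420, 262) 0.13711151398754629 [ 0.376 -0.589  0.11 ]
(372, 212) 0.05169796975406382 [ 0.537 -0.471  0.024]
(430, 195) 0.11369992465752699 [ 0.591 -0.643  0.084]
(212, 156) 0.0932105193971815 [0.714 0.075 0.029]
(250, 145) 0.03417504997818721 [ 0.762 -0.053  0.01 ]
[ 0.53156767 -0.28400817  0.04177286] ((531.8509521484375, -284.2608947753906), (66.39981079101562, 36.784854888916016), 74.06526184082031)
[ 0.53485275 -0.08771515  0.04172004] ((533.7525024414062, -87.35981750488281), (65.63824462890625, 36.768367767333984), 87.6633071899414)
t 0.15 p [ 0.3111 -0.6544  0.1796] q [-0.001  0.975  0.22  -0.   ] F [-0.8  0.5  0.3] g 93.1
dmm [ 357.6 -240.    79.8] units [ 2.384 -1.6    0.532] jaw now -64.6 turn 48.5 twist -1.692 alt 4.591 tilt 0.07
```

```bash
python3 -m jog '[{"translation":[0.3,-0.2,0],"twist":-0.2},{"translation":[0.6,-0.4,0],"twist":-0.4},{"translation":[0.9,-0.6,0],"twist":-0.6},{"translation":[1,-0.67,0],"twist":-0.85},{"translation":[1,-0.67,0],"twist":-0.85}]' 93; python3 -c "
from h import *
to([.531,-.284,.1],-16.1)"
```

```text
time: 0.65
eef_pos: [0.407, -0.4942, 0.1798]
ee_rot: [-0.001, 0.905, 0.426, 0.001]
wrist_force: [0.2, 0.3, -0.6]
grip_width: 1.0
t 0.65 p [ 0.407  -0.4942  0.1798] q [-0.001  0.905  0.426  0.001] F [ 0.2  0.3 -0.6] g 93.0
dmm [240.7 -38.3  80.6] units [ 1.605 -0.256  0.537] jaw now -39.6 turn 23.5 twist -0.82 alt 5.463 tilt 0.2
```

```bash
python3 -m jog '[{"translation":[0.3,-0.1,0],"twist":-0.2},{"translation":[0.6,-0.15,0],"twist":-0.4},{"translation":[0.9,-0.2,0],"twist":-0.6},{"translation":[1,-0.25,0],"twist":-0.82},{"translation":[1,-0.25,0],"twist":-0.82},{"translation":[1,-0.25,0],"twist":-0.82}]'; python3 -c "
from h import *
to([.531,-.284,.12],-16.1)"
```

```text
time: 1.25
eef_pos: [0.4731, -0.356, 0.1802]
ee_rot: [-0.001, 0.8, 0.6, 0.001]
wrist_force: [-0.3, -0.3, 0.0]
grip_width: 0.998
t 1.25 p [ 0.4731 -0.356   0.1802] q [-0.001  0.8    0.6    0.001] F [-0.3 -0.3  0. ] g 92.8
dmm [85.2 35.3 60.4] units [0.568 0.236 0.403] jaw now -16.3 turn 0.2 twist -0.008 alt 6.275 tilt 0.16
```

```bash
python3 -m jog '[{"translation":[0.3,0.12,0.2],"twist":0},{"translation":[0.57,0.236,0.4],"twist":-0.008},{"translation":[0.57,0.236,0.4],"twist":-0.008},{"translation":[0.57,0.236,0.4],"twist":-0.008}]'
python3 - <<'E'
from h import *
s=snap('wrist','w1.png');P=cloud(s)
w=P.reshape(-1,3); w=w[(w[:,2]>.036)&(w[:,2]<.048)&(abs(w[:,0]-.531)<.06)&(abs(w[:,1]+.284)<.06)]
print(len(w),w.mean(0),cv2.minAreaRect((w[:,:2]*1000).astype(np.float32)))
to([.531,-.284,.008],-16.1)
E
```

```text
time: 1.65
eef_pos: [0.5309, -0.2839, 0.1191]
ee_rot: [-0.002, 0.8, 0.601, 0.0]
wrist_force: [-0.1, 0.1, -0.4]
grip_width: 1.002
3204 [ 0.53201059 -0.2846975   0.04272062] ((531.5286865234375, -285.8511047363281), (66.488525390625, 35.66426086425781), 74.56441497802734)
t 1.7 p [ 0.5304 -0.2855  0.12  ] q [-0.001  0.8    0.6    0.   ] F [-0.4 -1.   0.2] g 92.7
dmm [  1.4   0.4 112. ] units [0.009 0.003 0.747] jaw now -16.3 turn 0.2 twist -0.006 alt 6.278 tilt 0.15
```

View pics/w1.png

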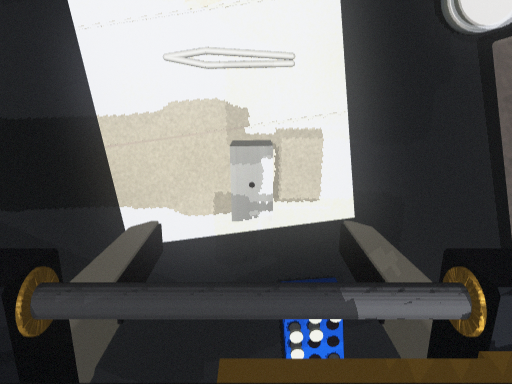

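```bash
python3 -m jog '[{"translation":[0.009,0.003,0.3],"twist":0},{"translation":[0.009,0.003,0.6],"twist":0},{"translation":[0.009,0.003,0.747],"twist":0},{"translation":[0.009,0.003,0.747],"twist":0},{"translation":[0.009,0.003,0.747],"twist":0}]'; python3 -m jog '[{"translation":[0,0,0],"twist":0},{"translation":[0,0,0],"twist":0},{"translation":[0,0,0],"twist":0},{"translation":[0,0,0],"twist":0},{"translation":[0,0,0],"twist":0},{"translation":[0,0,0],"twist":0},{"translation":[0,0,0],"twist":0}]' 10
```

```text
time: 2.2
eef_pos: [0.5306, -0.2862, 0.0089]
ee_rot: [-0.001, 0.801, 0.599, -0.0]
wrist_force: [1.2, -1.1, -0.0]
grip_width: 1.001
time: 2.9
eef_pos: [0.5306, -0.2861, 0.0089]
ee_rot: [-0.001, 0.801, 0.599, -0.0]
wrist_force: [0.3, -0.3, 1.4]
grip_width: 0.451
```

```bash
python3 -m jog '[{"translation":[0,0,0],"twist":0},{"translation":[0,0,0],"twist":0},{"translation":[0,0,0],"twist":0}]' 10;python3 -m jog '[{"translation":[0,0,-0.1],"twist":0},{"translation":[0,0,-0.3],"twist":0},{"translation":[0,0,-0.6],"twist":0},{"translation":[0,0,-1],"twist":0},{"translation":[0,0,-1],"twist":0},{"translation":[0,0,-1],"twist":0}]'
python3 - <<'E'
from h import *
s=snap('wrist','w2.png')
to([.531,-.284,.1],19.8)
E
```

```text
time: 3.2
eef_pos: [0.5306, -0.2861, 0.0088]
ee_rot: [-0.001, 0.801, 0.599, -0.0]
wrist_force: [-0.0, -0.1, -0.0]
grip_width: 0.192
time: 3.8
eef_pos: [0.5319, -0.2869, 0.162]
ee_rot: [0.001, 0.801, 0.599, 0.001]
wrist_force: [-1.0, 0.8, -0.7]
grip_width: 0.108
t 3.85 p [ 0.5309 -0.2865  0.16  ] q [0.    0.801 0.599 0.   ] F [ 0.   0.6 -1.5] g 9.9
dmm [ 2.4 -0.6 60. ] units [ 0.016 -0.004  0.4  ] jaw now -16.4 turn 36.2 twist -1.265 alt 5.018 tilt 0.03
```

View pics/w2.png

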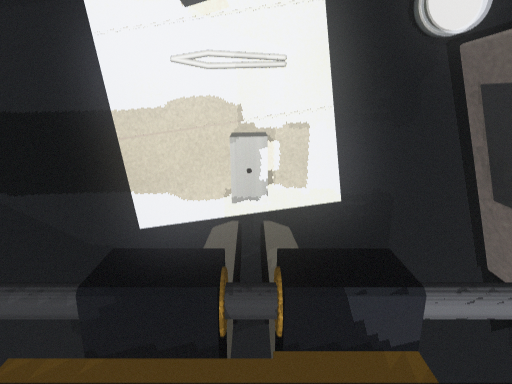

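Run:
```python
from h import *
for n in ['wrist','top']:
  s=load('wrist') if n=='wrist' else snap('top','t2.png');P=cloud(s)
  w=P.reshape(-1,3); w=w[(w[:,2]>.036)&(w[:,2]<.048)&(abs(w[:,0]-.531)<.08)&(abs(w[:,1]+.284)<.08)]
  print(n,len(w),np.median(w,0),cv2.minAreaRect((w[:,:2]*1000).astype(np.float32)))
s=load('wrist');print(s['xyz'],rotm(s).round(3))
M=R.from_quat(np.roll(bot.observe()['ee_rot'],-1)).as_matrix(); print((M.T@(s['xyz']-bot.observe()['eef_pos'])).round(3))
im=load('top')['img'][165:275,225:345][:,:,::-1]
cv2.imwrite('pics/c3.png',cv2.resize(im,None,fx=5,fy=5))
```

```text
wrist 2498 [ 0.53213775 -0.28430849  0.04274698] ((531.55712890625, -285.68212890625), (65.97460174560547, 35.810176849365234), 74.22283935546875)
top 132 [ 0.53174863 -0.27088382  0.04145565] ((532.5059204101562, -277.9512939453125), (54.16867446899414, 36.27414321899414), 71.2507095336914)
[ 0.55243482 -0.21885308  0.36731919] [[ 0.959 -0.275 -0.071]
 [-0.284 -0.926 -0.249]
 [ 0.003  0.259 -0.966]]
[ 0.071  0.002 -0.209]
```

View pics/c3.png

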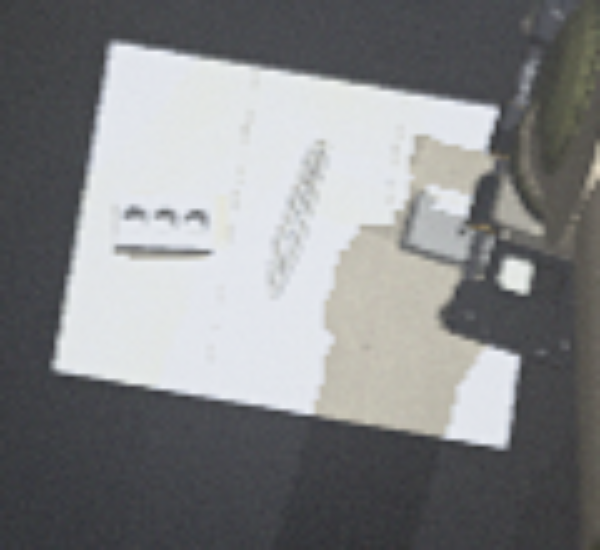

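Run:
```python
from h import *
s=load('wrist'); o=bot.observe(); M=R.from_quat(np.roll(o['ee_rot'],-1)).as_matrix()
f=192/np.tan(np.radians(float(s['vertical_fov']))/2)
def px(p):
    c=rotm(s).T@(p-s['xyz']); return (c[:2]/c[2]*f+[s['cx'],s['cy']]).round(1),c[2].round(3)
for z in [0,-.019,-.05]: print(z,px(o['eef_pos']+M@[0,0,z]))
P=cloud(s)
for v,u in [(228,222),(228,278),(240,225),(260,215),(225,225)]: print((u,v),(M.T@(P[v,u]-o['eef_pos'])).round(4), s['z_map'][v,u])
print('cx',s['cx'],s['cy'],s['z_map'].shape,px(np.array([.531,-.285,.042])))
```

```text
0 (array([246.2, 209.2]), np.float64(0.22))
-0.019 (array([246. , 219.6]), np.float64(0.202))
-0.05 (array([245.5, 241.4]), np.float64(0.172))
(222, 228) [ 0.0083 -0.0114 -0.0526] 0.16696739
(278, 228) [ 0.0087  0.0159 -0.0537] 0.16587545
(225, 240) [ 0.0091 -0.0088 -0.0687] 0.15125182
(215, 260) [ 0.0351 -0.0058 -0.1384] 0.07716403
(225, 225) [ 0.0085 -0.0102 -0.0491] 0.17027478
cx 250.52109492524968 186.84360307578885 (384, 512) (array([247.9, 169.2]), np.float64(0.332))
```

Run:
```python
from h import *
s=load('wrist')
im=s['img'][120:300,180:320][:,:,::-1]
cv2.imwrite('pics/c4.png',cv2.resize(np.clip(im.astype(float)*1.5,0,255).astype(np.uint8),None,fx=4,fy=4,interpolation=0))
s=snap('side','s2.png')
im=s['img'][40:220,220:420][:,:,::-1]
cv2.imwrite('pics/c5.png',cv2.resize(im,None,fx=4,fy=3.2))
P=cloud(s);
```

```text
(no output)
```

View pics/c4.png

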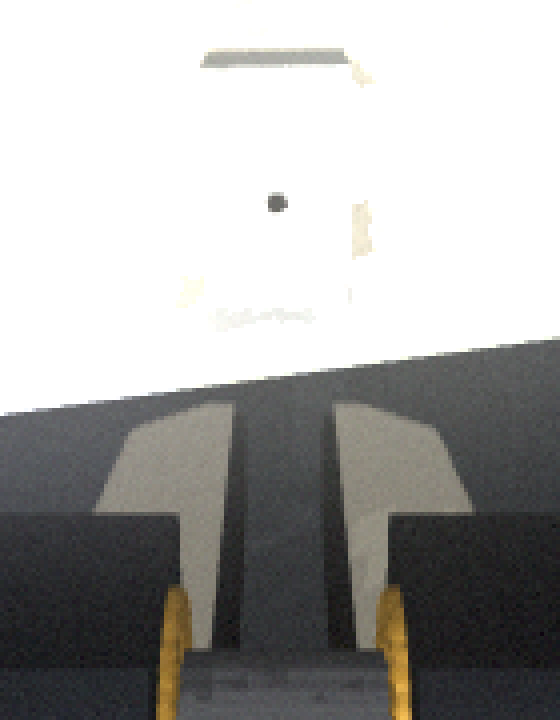

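View pics/c5.png

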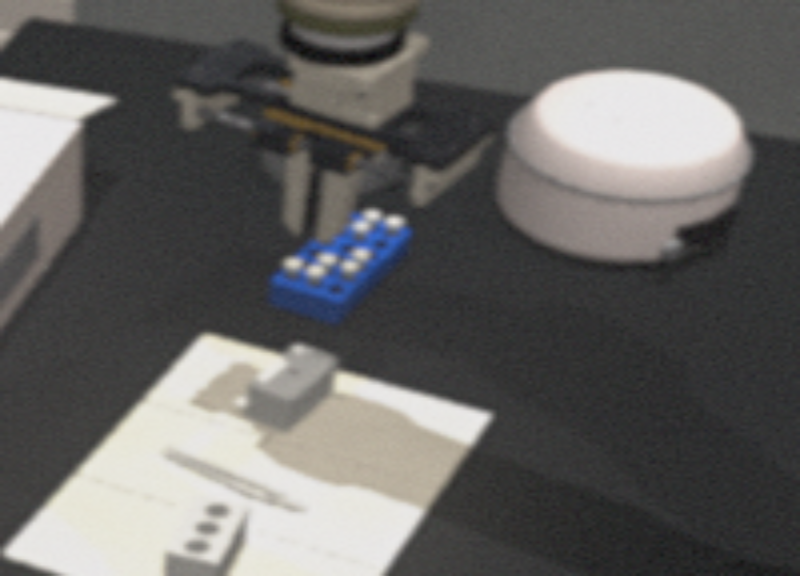

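Run:
```python
from h import *
s=load('side');P=cloud(s); o=st(); M=R.from_quat(np.roll(o['ee_rot'],-1)).as_matrix()
for cu,cv in [(292,225),(330,232),(330,215),(292,210)]:
  u=int(220+cu/4);v=int(40+cv/3.2); w=P[v-1:v+2,u-1:u+2].reshape(-1,3); w=w[np.nanargmax(w[:,1])]; print((u,v),P[v,u].round(3),(M.T@(P[v,u]-o['eef_pos'])).round(4))
q=P[95:118,285:312].reshape(-1,3); t=(q-o['eef_pos'])@M; m=(abs(t[:,0])<.03)&(abs(t[:,1])<.05)
print(t[m][np.argsort(t[m][:,2])[-12:]].round(3)); print(q[m][np.argsort(t[m][:,2])[-4:]].round(3))
f=192/np.tan(np.radians(float(s['vertical_fov']))/2)
c=rotm(s).T@(o['eef_pos']-s['xyz']); print(c[:2]/c[2]*f+[s['cx'],s['cy']])
```

```text
t 3.95 p [ 0.5299 -0.286   0.1578] q [-0.002  0.801  0.599 -0.001] F [ 0.   0.2 -0.5] g 9.9
(293, 110) [ 0.543 -0.283  0.204] [ 0.0068  0.0112 -0.0461]
(302, 112) [ 0.517 -0.277  0.208] [ 0.005  -0.0146 -0.0504]
(302, 107) [ 0.518 -0.273  0.227] [ 0.0093 -0.0152 -0.0691]
(293, 105) [ 0.544 -0.281  0.221] [ 0.009   0.0115 -0.0632]
[[-0.001  0.004 -0.045]
 [-0.007  0.004 -0.044]
 [-0.004  0.002 -0.044]
 [ 0.01   0.006 -0.044]
 [ 0.007 -0.011 -0.044]
 [ 0.009 -0.009 -0.043]
 [ 0.001  0.002 -0.043]
 [ 0.002  0.005 -0.043]
 [ 0.006  0.005 -0.042]
 [ 0.008 -0.012 -0.041]
 [ 0.004  0.012 -0.041]
 [ 0.003  0.004 -0.04 ]]
[[ 0.537 -0.282  0.199]
 [ 0.521 -0.275  0.199]
 [ 0.543 -0.286  0.198]
 [ 0.535 -0.285  0.198]]
[296.49556054 124.20677405]
```

```bash
python3 -m jog '[{"translation":[0.01,0,0],"twist":0},{"translation":[0.01,0,0.2],"twist":0},{"translation":[0.01,0,0.4],"twist":0},{"translation":[0.01,0,0.6],"twist":0},{"translation":[0.01,0,0.6],"twist":0},{"translation":[0.01,0,0.6],"twist":0},{"translation":[0.01,0,0.6],"twist":0}]' 75
python3 - <<'E'
from h import *
s=snap('wrist','w3.png');P=cloud(s)
w=P.reshape(-1,3); w=w[(w[:,2]>.036)&(w[:,2]<.048)&(abs(w[:,0]-.531)<.06)&(abs(w[:,1]+.284)<.06)]
print(len(w),w.mean(0),cv2.minAreaRect((w[:,:2]*1000).astype(np.float32)))
to([.531,-.285,-.030],-16.1)
E
```

```text
time: 4.65
eef_pos: [0.5306, -0.2845, 0.0687]
ee_rot: [-0.001, 0.801, 0.599, -0.0]
wrist_force: [0.2, 0.4, 0.2]
grip_width: 0.657
4564 [ 0.53202058 -0.28427833  0.04270803] ((531.6099853515625, -286.0174560546875), (66.3769302368164, 36.04525375366211), 74.3634033203125)
t 4.7 p [ 0.5308 -0.2846  0.069 ] q [-0.001  0.801  0.599 -0.   ] F [ 0.5 -0.4 -0.1] g 65.0
dmm [-0.4  0.5 99. ] units [-0.002  0.003  0.66 ] jaw now -16.4 turn 0.3 twist -0.011 alt 6.272 tilt 0.11
```

View pics/w3.png

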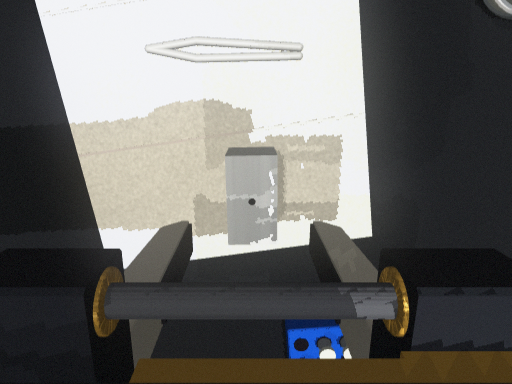

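```bash
python3 -m jog '[{"translation":[0,0.003,0.2],"twist":0},{"translation":[0,0.003,0.4],"twist":0},{"translation":[0,0.003,0.55],"twist":0},{"translation":[0,0.003,0.65],"twist":0},{"translation":[0,0.003,0.65],"twist":0}]' 75; python3 -c "
from h import *
s=snap('wrist','w4.png');snap('side','s4.png')
st()"
```

```text
time: 5.2
eef_pos: [0.5307, -0.2844, -0.0293]
ee_rot: [-0.002, 0.801, 0.599, -0.001]
wrist_force: [0.3, -0.1, -0.3]
grip_width: 0.804
t 5.3 p [ 0.5316 -0.2849 -0.0276] q [-0.001  0.801  0.599 -0.   ] F [-0.2 -0.4  0.4] g 75.4
```

View pics/w4.png

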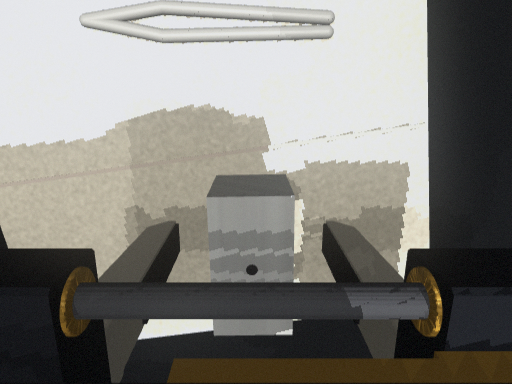

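```bash
python3 -m jog '[{"translation":[0,0,0.03],"twist":0},{"translation":[0,0,0.05],"twist":0},{"translation":[0,0,0.05],"twist":0}]' 75;  python3 -m jog '[{"translation":[0,0,0],"twist":0},{"translation":[0,0,0],"twist":0},{"translation":[0,0,0],"twist":0},{"translation":[0,0,0],"twist":0},{"translation":[0,0,0],"twist":0},{"translation":[0,0,0],"twist":0},{"translation":[0,0,0],"twist":0},{"translation":[0,0,0],"twist":0}]' 20; python3 -m jog '[{"translation":[0,0,0],"twist":0},{"translation":[0,0,0],"twist":0}]' 20
```

```text
time: 5.6
eef_pos: [0.5317, -0.285, -0.0349]
ee_rot: [-0.0, 0.801, 0.599, 0.0]
wrist_force: [0.1, -0.3, -0.1]
grip_width: 0.808
time: 6.4
eef_pos: [0.5317, -0.285, -0.0349]
ee_rot: [-0.0, 0.801, 0.599, 0.0]
wrist_force: [-0.5, 0.0, 0.1]
grip_width: 0.385
time: 6.6
eef_pos: [0.5317, -0.285, -0.0348]
ee_rot: [-0.0, 0.801, 0.599, 0.0]
wrist_force: [-0.9, 0.2, 0.9]
grip_width: 0.383
```

```bash
python3 -m jog '[{"translation":[0,0,-0.2],"twist":0},{"translation":[0,0,-0.5],"twist":0},{"translation":[0.1,0,-0.8],"twist":0},{"translation":[0.4,0,-1],"twist":-0.2},{"translation":[0.7,0,-1],"twist":-0.4},{"translation":[1,0,-1],"twist":-0.6},{"translation":[1,0,-1],"twist":-0.6}]'; python3 -c "
from h import *
s=snap('wrist','w5.png')
to([.494,.233,.09],19.8)"
```

```text
time: 7.3
eef_pos: [0.5764, -0.1335, 0.1159]
ee_rot: [-0.001, 0.698, 0.716, 0.002]
wrist_force: [0.3, -0.7, -3.1]
grip_width: 0.387
t 7.35 p [ 0.575  -0.1374  0.1154] q [-0.001  0.7    0.714  0.001] F [-0.4 -1.1 -2.1] g 36.1
dmm [371.8 -73.9  26.2] units [ 2.479 -0.493  0.174] jaw now 1.1 turn 18.7 twist -0.653 alt 5.631 tilt 0.12
```

View pics/w5.png

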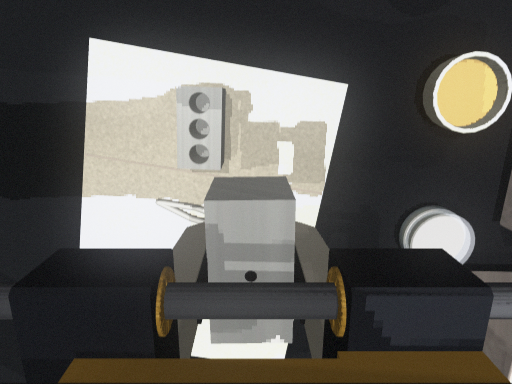

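```bash
python3 -m jog '[{"translation":[0.3,-0.06,0],"twist":-0.15},{"translation":[0.6,-0.12,0],"twist":-0.3},{"translation":[0.9,-0.2,0],"twist":-0.5},{"translation":[1,-0.22,0],"twist":-0.653},{"translation":[1,-0.22,0],"twist":-0.653}]'; python3 -c "
from h import *
to([.494,.233,.09],19.8)"
```

```text
time: 7.85
eef_pos: [0.5384, 0.0136, 0.1156]
ee_rot: [-0.001, 0.573, 0.819, 0.001]
wrist_force: [0.1, -0.5, -1.0]
grip_width: 0.388
t 7.85 p [0.5384 0.0136 0.1156] q [-0.001  0.573  0.819  0.001] F [ 0.1 -0.5 -1. ] g 36.1
dmm [221.3  33.5  26.2] units [1.475 0.223 0.175] jaw now 20.0 turn -0.2 twist 0.008 alt -6.275 tilt 0.15
```

```bash
python3 -m jog '[{"translation":[0.3,0.05,0],"twist":0},{"translation":[0.6,0.12,0],"twist":0},{"translation":[0.8,0.18,0],"twist":0},{"translation":[1,0.223,0],"twist":0},{"translation":[1,0.223,0],"twist":0},{"translation":[1,0.223,0],"twist":0}]'; python3 -c "
from h import *
to([.494,.233,.06],19.8)
s=snap('wrist','w6.png');P=cloud(s)
q=P.reshape(-1,3);c=np.array([.4777,.3225]);ex=np.array([.941,.339]);ey=np.array([-.339,.941])
u=(q[:,:2]-c)@ex;v=(q[:,:2]-c)@ey
m=(abs(q[:,2]-.076)<.004)&(abs(u+.02)<.05)&(abs(v)<.1)
print(m.sum(),np.percentile(v[m],[0,1,2,5,98,99,100]).round(4),np.percentile(u[m],[1,99]).round(3),np.median(q[m,2]))
s=snap('side','s6.png')
"
```

```text
time: 8.45
eef_pos: [0.5189, 0.1643, 0.1156]
ee_rot: [-0.001, 0.574, 0.819, 0.0]
wrist_force: [-0.3, -1.0, -1.3]
grip_width: 0.384
t 8.45 p [0.5189 0.1643 0.1156] q [-0.001  0.574  0.819  0.   ] F [-0.3 -1.  -1.3] g 35.7
dmm [73.  -0.  55.7] units [ 0.487 -0.     0.371] jaw now 19.9 turn -0.1 twist 0.003 alt -6.28 tilt 0.08
7481 [-0.0629 -0.0623 -0.0621 -0.0611 -0.033  -0.0327 -0.0316] [-0.068  0.029] 0.07680097047724843
```

View pics/w6.png

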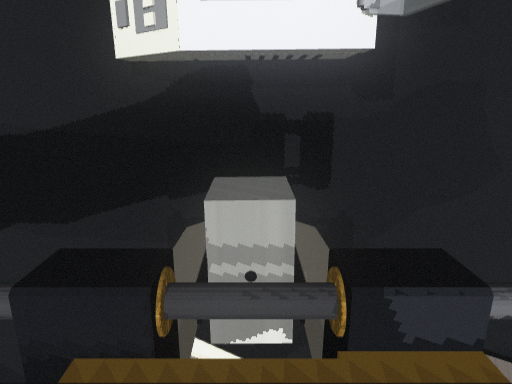

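View pics/s6.png

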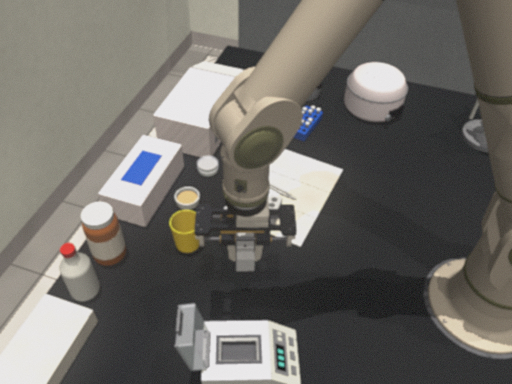

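```bash
python3 -m jog '[{"translation":[0.25,0,0],"twist":0},{"translation":[0.5,0,0],"twist":0},{"translation":[0.507,0,0.2],"twist":0.003},{"translation":[0.507,0,0.4],"twist":0.003},{"translation":[0.507,0,0.47],"twist":0.003},{"translation":[0.507,0,0.47],"twist":0.003}]'; python3 -c "
from h import *
to([.493,.2355,.039],19.8)
s=snap('side','s7.png');cv2.imwrite('pics/c7.png',cv2.resize(s['img'][220:384,170:330][:,:,::-1],None,fx=4,fy=3.5))
"
```

```text
time: 9.15
eef_pos: [0.4928, 0.2331, 0.044]
ee_rot: [-0.001, 0.576, 0.817, -0.001]
wrist_force: [0.4, 0.6, -2.1]
grip_width: 0.384
t 9.15 p [0.4928 0.2331 0.044 ] q [-0.001  0.576  0.817 -0.001] F [ 0.4  0.6 -2.1] g 35.7
dmm [2.2 1.1 5. ] units [0.015 0.007 0.033] jaw now 19.6 turn 0.2 twist -0.007 alt 6.276 tilt 0.19
```

View pics/c7.png

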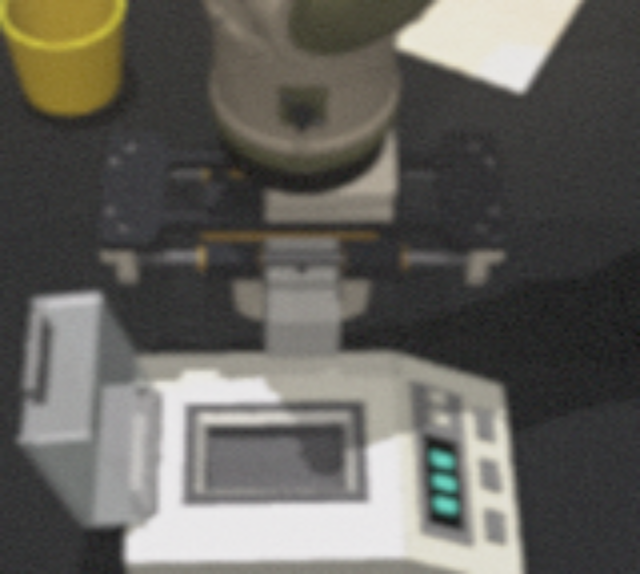

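```bash
python3 -m jog '[{"translation":[0.015,0,0.033],"twist":0},{"translation":[0,0,0.06],"twist":0},{"translation":[-0.025,0,0.084],"twist":0},{"translation":[-0.04,0,0.115],"twist":0},{"translation":[-0.049,0,0.143],"twist":0},{"translation":[-0.049,0,0.143],"twist":0}]'; python3 -c "
from h import *
st()
s=snap('side','s8.png');cv2.imwrite('pics/c8.png',cv2.resize(s['img'][220:384,170:330][:,:,::-1],None,fx=4,fy=3.5))
"
```

```text
time: 9.8
eef_pos: [0.4968, 0.2268, 0.0249]
ee_rot: [0.0, 0.577, 0.817, 0.001]
wrist_force: [-0.4, -1.3, 7.1]
grip_width: 0.385
t 9.8 p [0.4968 0.2268 0.0249] q [0.    0.577 0.817 0.001] F [-0.4 -1.3  7.1] g 35.8
```

View pics/c8.png

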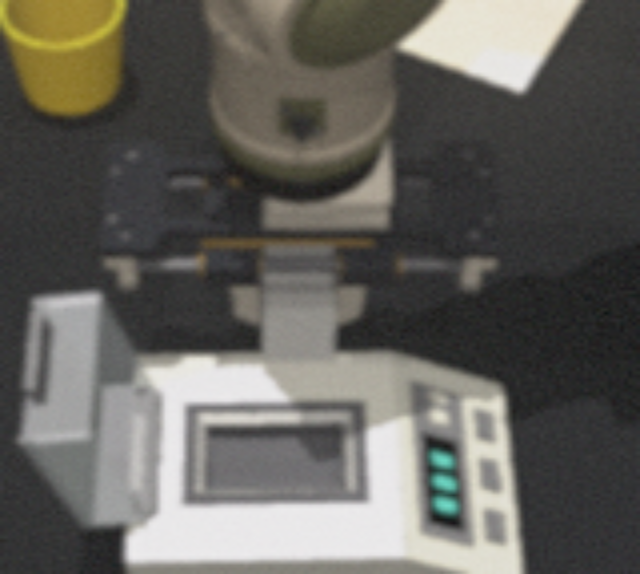

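```bash
python3 -m jog '[{"translation":[-0.005,0,0.03],"twist":0},{"translation":[-0.009,0,0.063],"twist":0},{"translation":[-0.005,0,0.095],"twist":0},{"translation":[0,0,0.127],"twist":0},{"translation":[0.012,0,0.155],"twist":0},{"translation":[0.024,0,0.186],"twist":0},{"translation":[0.024,0,0.186],"twist":0}]'; python3 -c "
from h import *
st()
s=snap('side','s9.png');cv2.imwrite('pics/c9.png',cv2.resize(s['img'][220:384,170:330][:,:,::-1],None,fx=4,fy=3.5))
"
```

```text
time: 10.55
eef_pos: [0.4966, 0.2273, -0.0019]
ee_rot: [0.002, 0.578, 0.816, -0.0]
wrist_force: [1.1, -9.1, 7.7]
grip_width: 0.386
t 10.55 p [ 0.4966  0.2273 -0.0019] q [ 0.002  0.578  0.816 -0.   ] F [ 1.1 -9.1  7.7] g 35.9
```

View pics/c9.png

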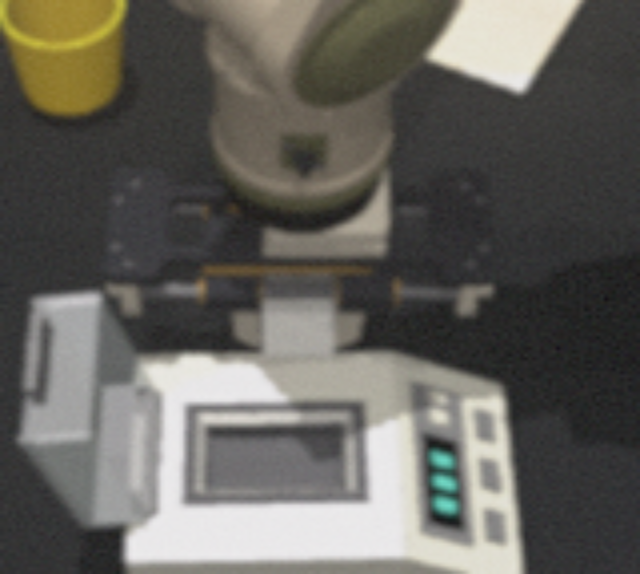

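```bash
python3 -m jog '[{"translation":[0.01,0,0.03],"twist":0},{"translation":[0.03,0,0.05],"twist":0},{"translation":[0.05,0,0.07],"twist":0},{"translation":[0.06,0,0.08],"twist":0},{"translation":[0.06,0,0.08],"twist":0}]'; python3 -c "
from h import *
st()
s=snap('side','s10.png');cv2.imwrite('pics/c10.png',cv2.resize(s['img'][220:384,170:330][:,:,::-1],None,fx=4,fy=3.5))
snap('wrist','w10.png')
"
```

```text
time: 11.1
eef_pos: [0.4957, 0.2316, -0.0126]
ee_rot: [0.004, 0.579, 0.815, -0.002]
wrist_force: [4.2, -12.1, 9.0]
grip_width: 0.385
t 11.1 p [ 0.4957  0.2316 -0.0126] q [ 0.004  0.579  0.815 -0.002] F [  4.2 -12.1   9. ] g 35.8
```

View pics/c10.png

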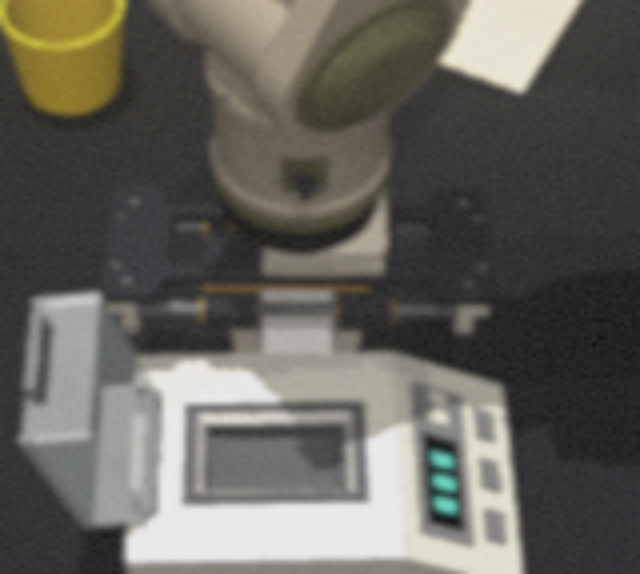

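View pics/w10.png

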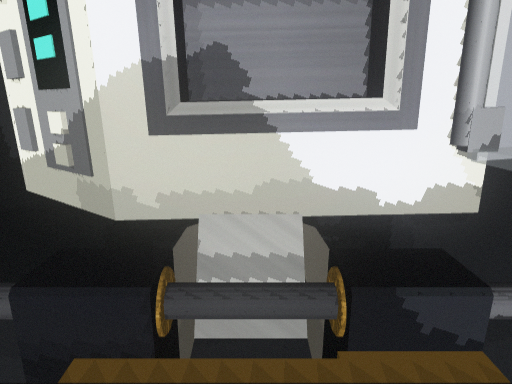

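```bash
cat >> h.py <<'E'
def blk(s,v0,v1,u0,u1):
    o=bot.observe(); M=R.from_quat(np.roll(o['ee_rot'],-1)).as_matrix()
    q=(cloud(s)[v0:v1,u0:u1].reshape(-1,3)-o['eef_pos'])@M; q=q[~np.isnan(q[:,0])]
    return q
E
python3 -c "
from h import *
s=load('wrist')
P=cloud(s);o=bot.observe(); M=R.from_quat(np.roll(o['ee_rot'],-1)).as_matrix()
for v in [205,212,216,220,230,240,250,260,270,325,332,336]:
    print(v,[((M.T@(P[v,u]-o['eef_pos']))*1000).round(0).tolist() for u in (225,250,275)])
q=blk(s,225,270,215,285); c=q.mean(0); U,S,V=np.linalg.svd(q-c); print(c.round(4),V[2].round(3),S)
"
```

```text
205 [[33.0, -9.0, -90.0], [33.0, 0.0, -90.0], [33.0, 9.0, -90.0]]
212 [[30.0, -9.0, -89.0], [30.0, 0.0, -89.0], [31.0, 9.0, -90.0]]
216 [[30.0, -8.0, -93.0], [30.0, 0.0, -93.0], [30.0, 9.0, -93.0]]
220 [[29.0, -9.0, -93.0], [29.0, 0.0, -94.0], [29.0, 9.0, -94.0]]
230 [[26.0, -8.0, -96.0], [26.0, 0.0, -96.0], [26.0, 9.0, -96.0]]
240 [[23.0, -8.0, -97.0], [23.0, 0.0, -98.0], [23.0, 9.0, -98.0]]
250 [[19.0, -8.0, -98.0], [20.0, 0.0, -99.0], [20.0, 9.0, -99.0]]
260 [[17.0, -8.0, -101.0], [17.0, 0.0, -101.0], [17.0, 9.0, -101.0]]
270 [[14.0, -8.0, -102.0], [14.0, 0.0, -103.0], [15.0, 8.0, -103.0]]
325 [[-1.0, -8.0, -110.0], [-1.0, 0.0, -111.0], [0.0, 8.0, -112.0]]
332 [[-2.0, -8.0, -113.0], [-2.0, 0.0, -113.0], [-2.0, 8.0, -112.0]]
336 [[-3.0, -8.0, -113.0], [-4.0, 0.0, -112.0], [-4.0, 8.0, -112.0]]
[ 0.0209  0.     -0.0986] [-0.501 -0.002  0.866] [0.38391092 0.24404844 0.03516749]
```

```bash
python3 -m jog '[{"translation":[0.0,0,0.03],"twist":0},{"translation":[0.0,0,0.06],"twist":0},{"translation":[0.03,0,0.08],"twist":0},{"translation":[0.06,0,0.08],"twist":0},{"translation":[0.06,0,0.08],"twist":0}]'
cat > look.py <<'E'
from h import *
import sys
st(); n=sys.argv[1]
s=snap('wrist','w%s.png'%n)
P=cloud(s);o=bot.observe(); M=R.from_quat(np.roll(o['ee_rot'],-1)).as_matrix()
for v in [195,200,205,212,216,220,230,240,250,260,270,325,332,336,340]:
    print(v,[((M.T@(P[v,u]-o['eef_pos']))*1000).round(0).tolist() for u in (230,270)])
E
python3 look.py 11
```

```text
time: 11.7
eef_pos: [0.4956, 0.2331, -0.0245]
ee_rot: [0.007, 0.582, 0.813, -0.004]
wrist_force: [9.7, -19.2, -0.5]
grip_width: 0.386
t 11.7 p [ 0.4956  0.2331 -0.0245] q [ 0.007  0.582  0.813 -0.004] F [  9.7 -19.2  -0.5] g 35.9
195 [[40.0, -6.0, -102.0], [40.0, 7.0, -102.0]]
200 [[39.0, -6.0, -102.0], [39.0, 7.0, -102.0]]
205 [[37.0, -6.0, -101.0], [37.0, 7.0, -102.0]]
212 [[35.0, -6.0, -102.0], [34.0, 7.0, -101.0]]
216 [[33.0, -6.0, -102.0], [34.0, 7.0, -103.0]]
220 [[32.0, -6.0, -102.0], [32.0, 7.0, -102.0]]
230 [[28.0, -6.0, -102.0], [28.0, 7.0, -102.0]]
240 [[23.0, -7.0, -96.0], [22.0, 7.0, -96.0]]
250 [[20.0, -7.0, -99.0], [20.0, 7.0, -100.0]]
260 [[17.0, -7.0, -100.0], [17.0, 7.0, -100.0]]
270 [[14.0, -6.0, -103.0], [13.0, 7.0, -101.0]]
325 [[-2.0, -6.0, -109.0], [-1.0, 7.0, -110.0]]
332 [[-4.0, -6.0, -110.0], [-4.0, 7.0, -110.0]]
336 [[-5.0, -6.0, -111.0], [-5.0, 7.0, -111.0]]
340 [[-6.0, -6.0, -111.0], [-6.0, 7.0, -112.0]]
```

View pics/w11.png

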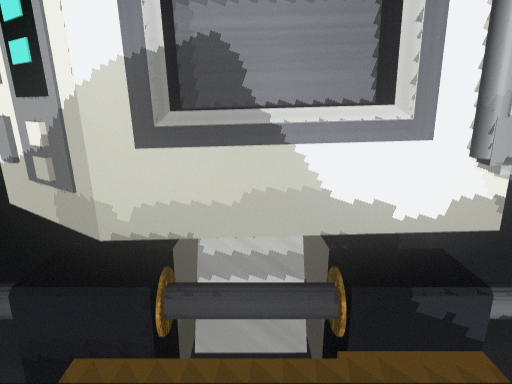

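```bash
python3 -m jog '[{"translation":[0.06,0,0.0],"twist":0},{"translation":[0.07,0,0.02],"twist":0},{"translation":[0.08,0,0.04],"twist":0},{"translation":[0.08,0,0.05],"twist":0}]'; python3 look.py 12
```

```text
time: 12.15
eef_pos: [0.4935, 0.2391, -0.0316]
ee_rot: [0.009, 0.584, 0.812, -0.006]
wrist_force: [6.4, -15.8, 8.8]
grip_width: 0.387
t 12.15 p [ 0.4935  0.2391 -0.0316] q [ 0.009  0.584  0.812 -0.006] F [  6.4 -15.8   8.8] g 36.0
195 [[42.0, -6.0, -110.0], [43.0, 6.0, -110.0]]
200 [[41.0, -6.0, -110.0], [41.0, 6.0, -109.0]]
205 [[40.0, -6.0, -110.0], [39.0, 6.0, -109.0]]
212 [[37.0, -6.0, -110.0], [37.0, 6.0, -109.0]]
216 [[36.0, -6.0, -109.0], [36.0, 6.0, -110.0]]
220 [[35.0, -6.0, -110.0], [35.0, 6.0, -110.0]]
230 [[32.0, -6.0, -110.0], [31.0, 6.0, -109.0]]
240 [[28.0, -6.0, -109.0], [28.0, 6.0, -109.0]]
250 [[25.0, -6.0, -110.0], [25.0, 6.0, -109.0]]
260 [[21.0, -6.0, -109.0], [21.0, 6.0, -108.0]]
270 [[13.0, -7.0, -101.0], [13.0, 7.0, -101.0]]
325 [[-3.0, -6.0, -108.0], [-3.0, 7.0, -107.0]]
332 [[-4.0, -6.0, -110.0], [-5.0, 7.0, -109.0]]
336 [[-6.0, -6.0, -109.0], [-6.0, 7.0, -109.0]]
340 [[-7.0, -6.0, -110.0], [-8.0, 7.0, -109.0]]
```

```bash
python3 -m jog '[{"translation":[0.06,0,0.0],"twist":0},{"translation":[0.08,0,0.0],"twist":0},{"translation":[0.1,0,0.0],"twist":0},{"translation":[0.1,0,0.0],"twist":0}]'; python3 look.py 13 | grep -v "^[12][0-5]"
```

```text
time: 12.6
eef_pos: [0.4913, 0.2442, -0.0324]
ee_rot: [0.012, 0.587, 0.809, -0.011]
wrist_force: [12.3, -24.2, -4.9]
grip_width: 0.388
t 12.6 p [ 0.4913  0.2442 -0.0324] q [ 0.012  0.587  0.809 -0.011] F [ 12.3 -24.2  -4.9] g 36.1
195 [[43.0, -6.0, -111.0], [43.0, 6.0, -111.0]]
260 [[22.0, -6.0, -110.0], [22.0, 6.0, -110.0]]
270 [[18.0, -6.0, -110.0], [19.0, 6.0, -110.0]]
325 [[-4.0, -7.0, -106.0], [-4.0, 7.0, -106.0]]
332 [[-7.0, -7.0, -105.0], [-7.0, 7.0, -106.0]]
336 [[-8.0, -7.0, -107.0], [-8.0, 7.0, -107.0]]
340 [[-9.0, -7.0, -108.0], [-8.0, 7.0, -108.0]]
```

```bash
python3 -m jog '[{"translation":[0.07,0,-0.01],"twist":0},{"translation":[0.09,0,-0.01],"twist":0},{"translation":[0.09,0,-0.01],"twist":0}]'; python3 look.py 14 | grep -v "^[12][0-5]"
```

```text
time: 12.95
eef_pos: [0.4909, 0.2431, -0.032]
ee_rot: [0.017, 0.593, 0.805, -0.017]
wrist_force: [17.9, -36.4, -10.2]
grip_width: 0.386
t 12.95 p [ 0.4909  0.2431 -0.032 ] q [ 0.017  0.593  0.805 -0.017] F [ 17.9 -36.4 -10.2] g 35.9
195 [[43.0, -6.0, -110.0], [43.0, 6.0, -112.0]]
260 [[21.0, -6.0, -109.0], [22.0, 6.0, -110.0]]
270 [[18.0, -6.0, -109.0], [18.0, 6.0, -110.0]]
325 [[-5.0, -7.0, -104.0], [-4.0, 7.0, -106.0]]
332 [[-7.0, -7.0, -106.0], [-7.0, 7.0, -107.0]]
336 [[-9.0, -7.0, -106.0], [-8.0, 7.0, -106.0]]
340 [[-10.0, -7.0, -106.0], [-10.0, 7.0, -107.0]]
```

View pics/w14.png

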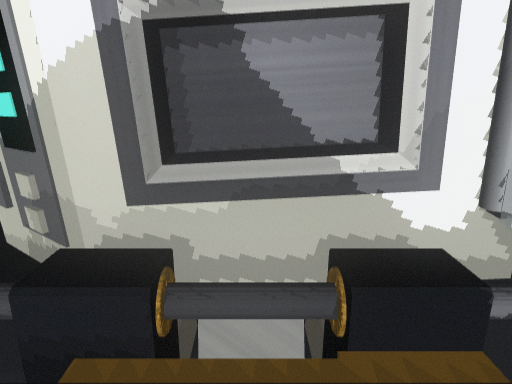

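```bash
python3 -m jog '[{"translation":[-0.05,0,-0.05],"twist":0},{"translation":[-0.2,0,-0.2],"twist":0},{"translation":[-0.5,0,-0.5],"twist":0},{"translation":[-0.8,0,-0.8],"twist":0},{"translation":[-0.8,0,-0.8],"twist":0}]'; python3 look.py 15 | grep -v "^[12][0-1]"; python3 -c "
from h import *
s=snap('side','s15.png');cv2.imwrite('pics/c15.png',cv2.resize(s['img'][170:334,170:330][:,:,::-1],None,fx=4,fy=3.5))"
```

```text
time: 13.5
eef_pos: [0.5273, 0.1319, 0.0964]
ee_rot: [0.018, 0.594, 0.804, -0.016]
wrist_force: [0.3, -0.1, -2.5]
grip_width: 0.385
t 13.5 p [0.5273 0.1319 0.0964] q [ 0.018  0.594  0.804 -0.016] F [ 0.3 -0.1 -2.5] g 35.8
195 [[-15.0, -20.0, 98.0], [-15.0, 17.0, 100.0]]
220 [[-40.0, -20.0, 100.0], [-40.0, 18.0, 100.0]]
230 [[-51.0, -20.0, 101.0], [-51.0, 18.0, 101.0]]
240 [[-61.0, -21.0, 101.0], [-60.0, 18.0, 100.0]]
250 [[1.0, -10.0, -51.0], [2.0, 9.0, -53.0]]
260 [[5.0, -9.0, -70.0], [5.0, 8.0, -70.0]]
270 [[14.0, -8.0, -96.0], [15.0, 6.0, -96.0]]
325 [[-2.0, -7.0, -103.0], [-2.0, 6.0, -103.0]]
332 [[-4.0, -7.0, -104.0], [-4.0, 6.0, -105.0]]
336 [[-6.0, -7.0, -105.0], [-6.0, 6.0, -104.0]]
340 [[-7.0, -7.0, -105.0], [-7.0, 6.0, -104.0]]
```

View pics/w15.png

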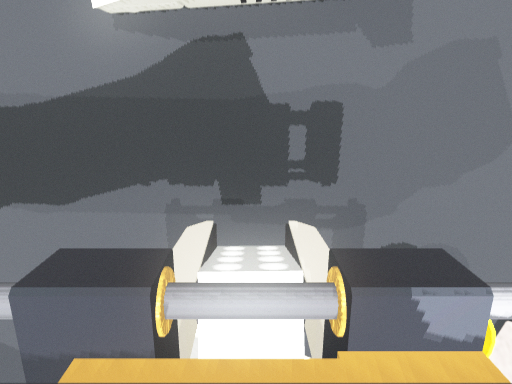

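View pics/c15.png

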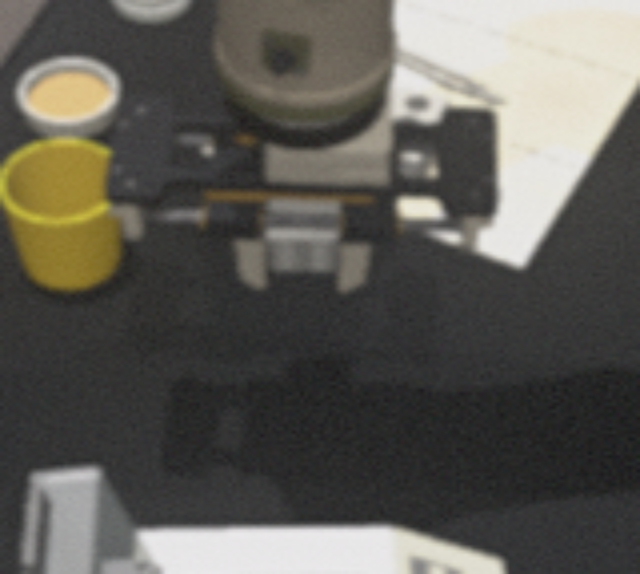

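```bash
python3 -c "
from h import *
o=st();M=R.from_quat(np.roll(o['ee_rot'],-1)).as_matrix();print(M.round(4))"; python3 -m jog '[{"translation":[0,0,0.2],"twist":0},{"translation":[0,0,0.5],"twist":0},{"translation":[0,0,0.75],"twist":0},{"translation":[0,0,0.82],"twist":0},{"translation":[0,0,0.84],"twist":0},{"translation":[0,0,0.84],"twist":0}]'; python3 -c "
from h import *
st()
s=snap('side','s16.png');cv2.imwrite('pics/c16.png',cv2.resize(s['img'][170:334,170:330][:,:,::-1],None,fx=4,fy=3.5))"
```

```text
t 13.6 p [0.5283 0.1317 0.0965] q [ 0.019  0.595  0.803 -0.015] F [ 0.4 -0.2 -1.4] g 35.9
[[-0.2916  0.9565  0.0116]
 [ 0.9553  0.2918 -0.0469]
 [-0.0482 -0.0025 -0.9988]]
time: 14.2
eef_pos: [0.5298, 0.1268, -0.029]
ee_rot: [0.019, 0.594, 0.804, -0.015]
wrist_force: [0.6, 0.6, -2.1]
grip_width: 0.389
t 14.2 p [ 0.5298  0.1268 -0.029 ] q [ 0.019  0.594  0.804 -0.015] F [ 0.6  0.6 -2.1] g 36.2
```

View pics/c16.png

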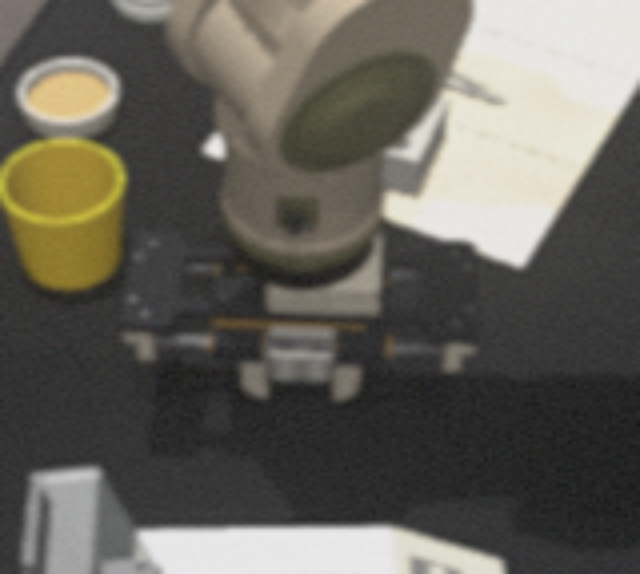

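```bash
python3 -m jog '[{"translation":[0,0,0.02],"twist":0},{"translation":[0,0,0.035],"twist":0},{"translation":[0,0,0.035],"twist":0}]'; python3 -m jog '[{"translation":[0,0,0],"twist":0},{"translation":[0,0,0],"twist":0},{"translation":[0,0,0],"twist":0},{"translation":[0,0,0],"twist":0},{"translation":[0,0,0],"twist":0}]' 80;python3 -c "
from h import *
st();snap('wrist','w17.png')
s=snap('side','s17.png');cv2.imwrite('pics/c17.png',cv2.resize(s['img'][170:334,170:330][:,:,::-1],None,fx=4,fy=3.5))"
```

```text
time: 14.55
eef_pos: [0.5307, 0.1265, -0.0331]
ee_rot: [0.019, 0.595, 0.804, -0.014]
wrist_force: [-0.4, 0.1, -2.0]
grip_width: 0.386
time: 15.05
eef_pos: [0.5307, 0.1265, -0.033]
ee_rot: [0.019, 0.595, 0.804, -0.014]
wrist_force: [1.0, 0.9, -0.2]
grip_width: 0.769
t 15.05 p [ 0.5307  0.1265 -0.033 ] q [ 0.019  0.595  0.804 -0.014] F [ 1.   0.9 -0.2] g 71.5
```

View pics/c17.png

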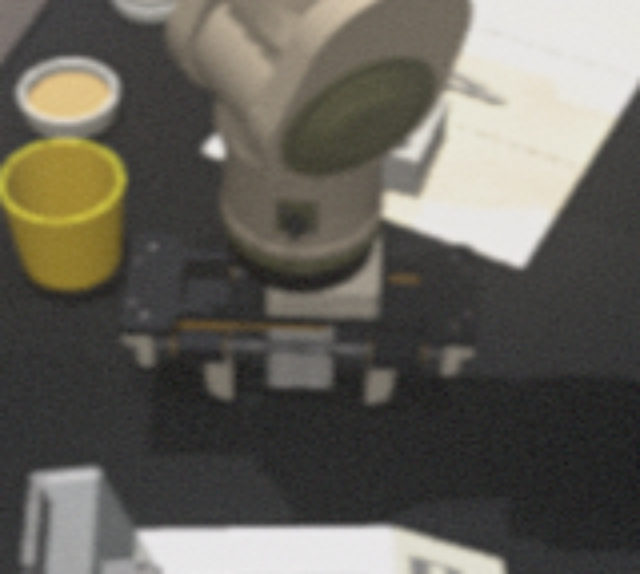

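View pics/w17.png

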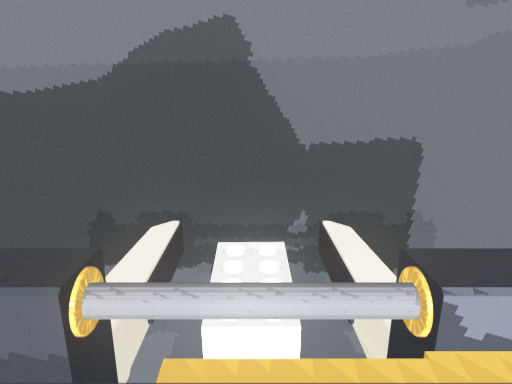

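```bash
python3 -m jog '[{"translation":[0,0,-0.2],"twist":0},{"translation":[0,0,-0.5],"twist":0},{"translation":[0,0,-0.8],"twist":0},{"translation":[0.1,0,-0.9],"twist":0},{"translation":[0.3,0,-0.9],"twist":0},{"translation":[0.4,0,-0.9],"twist":0}]' 93;python3 -c "
from h import *
st();
s=snap('side','s18.png');cv2.imwrite('pics/c18.png',cv2.resize(s['img'][170:334,170:330][:,:,::-1],None,fx=4,fy=3.5))
s=snap('wrist','w18.png')
w=cloud(s).reshape(-1,3); w=w[(w[:,2]>.01)&(w[:,2]<.09)&(abs(w[:,0]-.53)<.06)&(abs(w[:,1]-.11)<.08)]
print(len(w),w.min(0),w.max(0));t=w[w[:,2]>w[:,2].max()-.006];print(cv2.minAreaRect((t[:,:2]*1000).astype(np.float32)))"
```

```text
time: 15.75
eef_pos: [0.5111, 0.192, 0.0997]
ee_rot: [0.019, 0.594, 0.804, -0.013]
wrist_force: [-0.2, -0.7, -0.8]
grip_width: 1.001
t 15.75 p [0.5111 0.192  0.0997] q [ 0.019  0.594  0.804 -0.013] F [-0.2 -0.7 -0.8] g 93.1
1569 [0.51498642 0.0799517  0.0102101 ] [0.56108152 0.1283248  0.0682218 ]
((538.1531372070312, 103.77742767333984), (35.53130340576172, 41.02858352661133), 17.566715240478516)
```

View pics/c18.png

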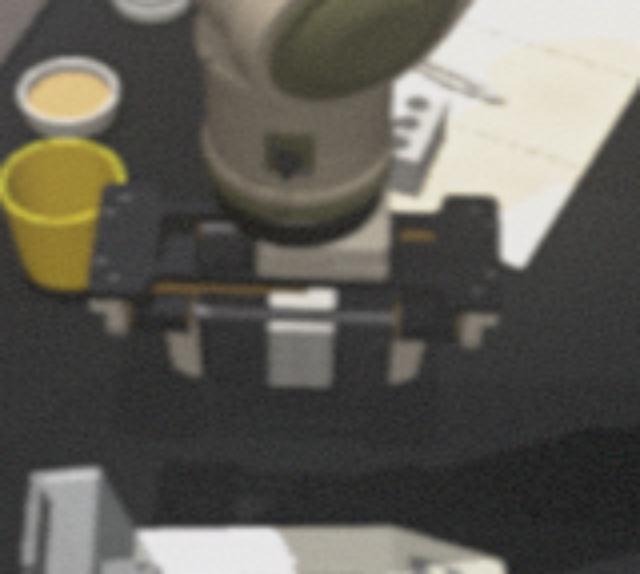

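View pics/w18.png

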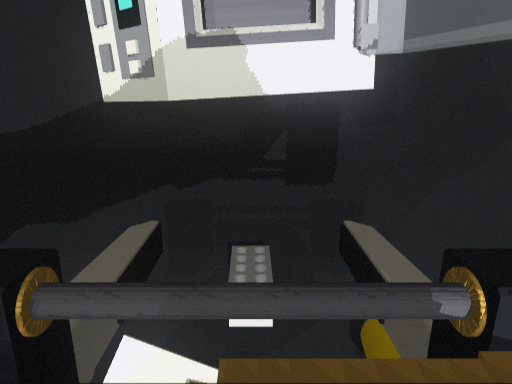

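```bash
python3 -c "
from h import *
to([.525,.147,.010],17.6)"; python3 -m jog '[{"translation":[0,0,0],"twist":0},{"translation":[0,0,0],"twist":0},{"translation":[0,0,0],"twist":0},{"translation":[0,0,0],"twist":0},{"translation":[0,0,0],"twist":0}]' 0
```

```text
t 15.85 p [0.5104 0.1921 0.0987] q [ 0.019  0.593  0.805 -0.014] F [ 0.6 -0.6  0.2] g 92.9
dmm [-43.1   0.6  90.8] units [-0.288  0.004  0.605] jaw now 17.2 turn 0.4 twist -0.014 alt 6.269 tilt 2.7
time: 16.35
eef_pos: [0.5105, 0.1916, 0.0986]
ee_rot: [0.019, 0.594, 0.804, -0.014]
wrist_force: [-0.7, 0.7, -0.0]
grip_width: 0.621
```

```bash
python3 -m jog '[{"translation":[0,0,0.1],"twist":0},{"translation":[0,0,0.3],"twist":0},{"translation":[0,0,0.5],"twist":0},{"translation":[-0.1,0.004,0.6],"twist":0},{"translation":[-0.2,0.004,0.605],"twist":0},{"translation":[-0.28,0.004,0.605],"twist":0},{"translation":[-0.28,0.004,0.605],"twist":0}]' 0;python3 -c "
from h import *
st();s=snap('wrist','w19.png')"
```

```text
time: 17.05
eef_pos: [0.5258, 0.1452, 0.0108]
ee_rot: [0.019, 0.595, 0.803, -0.014]
wrist_force: [0.6, 1.0, 0.6]
grip_width: 0.028
t 17.05 p [0.5258 0.1452 0.0108] q [ 0.019  0.595  0.803 -0.014] F [0.6 1.  0.6] g 2.6
```

View pics/w19.png

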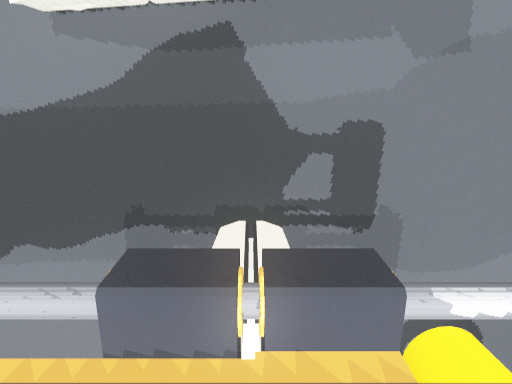

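```bash
python3 -m jog '[{"translation":[-0.05,0,0],"twist":0},{"translation":[-0.1,0,0],"twist":0},{"translation":[-0.15,0,0],"twist":0},{"translation":[-0.2,0,0],"twist":0},{"translation":[-0.24,0,0],"twist":0},{"translation":[-0.28,0,0],"twist":0}]' 0;python3 -c "
from h import *
st();
s=snap('side','s20.png');cv2.imwrite('pics/c20.png',cv2.resize(s['img'][170:334,170:330][:,:,::-1],None,fx=4,fy=3.5))"
```

```text
time: 17.7
eef_pos: [0.5381, 0.1058, 0.013]
ee_rot: [0.019, 0.595, 0.804, -0.014]
wrist_force: [-0.7, -0.3, 0.3]
grip_width: 0.007
t 17.7 p [0.5381 0.1058 0.013 ] q [ 0.019  0.595  0.804 -0.014] F [-0.7 -0.3  0.3] g 0.6
```

View pics/c20.png

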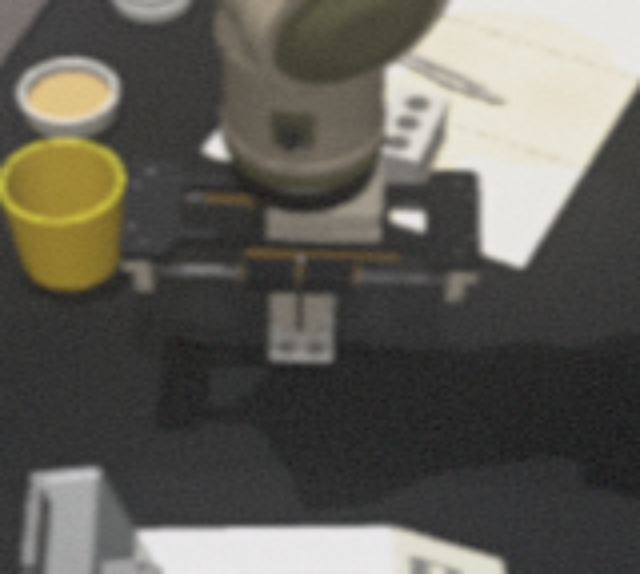

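```bash
python3 -c "
from h import *
s=load('side')
P=cloud(s);
for v in range(170+int(295/3.5),170+int(375/3.5),2): print(v,P[v,244].round(3),P[v,240].round(3))
"
```

```text
254 [0.534 0.12  0.1  ] [0.543 0.122 0.098]
256 [0.535 0.117 0.087] [0.543 0.122 0.09 ]
258 [0.535 0.116 0.078] [0.543 0.121 0.081]
260 [0.535 0.117 0.072] [0.543 0.122 0.075]
262 [0.535 0.117 0.064] [0.544 0.119 0.063]
264 [0.535 0.116 0.055] [0.547 0.11  0.041]
266 [0.538 0.108 0.035] [0.546 0.112 0.036]
268 [0.537 0.111 0.03 ] [0.548 0.107 0.019]
270 [0.535 0.114 0.028] [0.545 0.116 0.026]
272 [0.535 0.117 0.023] [0.543 0.122 0.026]
274 [0.537 0.11  0.003] [0.546 0.114 0.005]
276 [0.535 0.116 0.005] [0.544 0.117 0.001]
```

```bash
python3 -m jog '[{"translation":[-0.05,0,0],"twist":0},{"translation":[-0.1,0,0],"twist":0},{"translation":[-0.15,0,0],"twist":0},{"translation":[-0.2,0,0],"twist":0},{"translation":[-0.2,0,-0.3],"twist":0},{"translation":[-0.2,0,-0.6],"twist":0},{"translation":[0.2,0,-0.6],"twist":0},{"translation":[0.2,0,-0.6],"twist":0}]' 93;python3 -c "
from h import *
st();
s=snap('side','s21.png');cv2.imwrite('pics/c21.png',cv2.resize(s['img'][170:334,170:330][:,:,::-1],None,fx=4,fy=3.5))
s=snap('wrist','w21.png')
"
```

```text
time: 18.55
eef_pos: [0.5282, 0.141, 0.1029]
ee_rot: [0.02, 0.594, 0.804, -0.012]
wrist_force: [0.1, 0.2, -0.1]
grip_width: 0.644
t 18.55 p [0.5282 0.141  0.1029] q [ 0.02   0.594  0.804 -0.012] F [ 0.1  0.2 -0.1] g 59.9
```

View pics/w21.png

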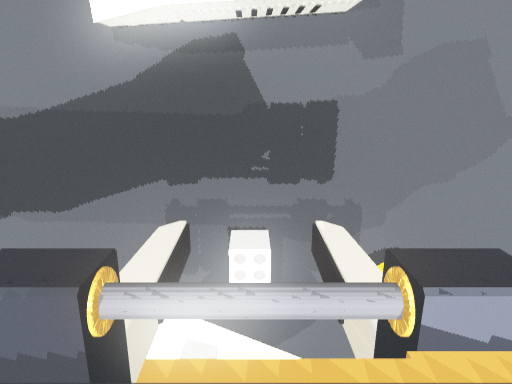

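View pics/c21.png

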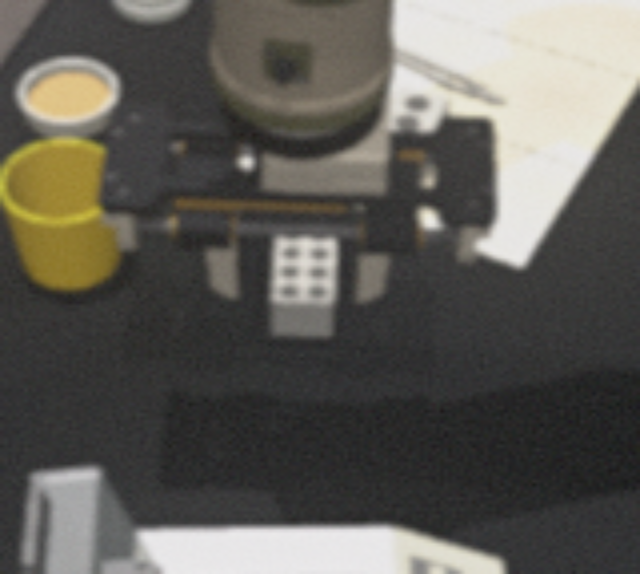

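```bash
python3 -m jog '[{"translation":[-0.3,0,-0.1],"twist":0},{"translation":[-0.6,0,-0.1],"twist":0},{"translation":[-0.8,0,-0.1],"twist":0},{"translation":[-0.8,0,-0.1],"twist":0}]' 93;cat > fb.py <<'E'
from h import *
import sys
st();s=snap('wrist','w%s.png'%sys.argv[1])
def fit(s,x,y,zt,r=.07,tol=.006):
    w=cloud(s).reshape(-1,3); w=w[(abs(w[:,2]-zt)<tol)&(np.hypot(w[:,0]-x,w[:,1]-y)<r)]
    print(len(w),np.median(w[:,2]).round(4),[np.round(k,1) for k in cv2.minAreaRect((w[:,:2]*1000).astype(np.float32))])
fit(s,float(sys.argv[2]),float(sys.argv[3]),float(sys.argv[4]))
E
python3 fb.py 22 .54 .09 .04
```

```text
time: 19.05
eef_pos: [0.5633, 0.0181, 0.1215]
ee_rot: [0.02, 0.597, 0.802, -0.016]
wrist_force: [-1.0, -0.1, -0.4]
grip_width: 0.993
t 19.05 p [0.5633 0.0181 0.1215] q [ 0.02   0.597  0.802 -0.016] F [-1.  -0.1 -0.4] g 92.3
2317 0.0407 [array([553.8,  53.9]), array([35.6, 62.8]), np.float64(17.5)]
```

View pics/w22.png

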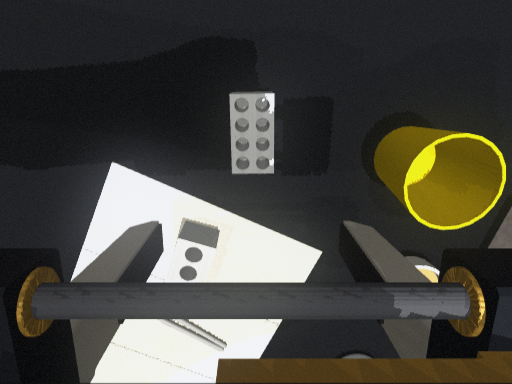

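Run:
```python
from h import *
s=load('wrist')
w=cloud(s).reshape(-1,3); w=w[(abs(w[:,2]-.041)<.004)&(np.hypot(w[:,0]-.551,w[:,1]-.06)<.06)&(w[:,1]>.015)]
print(len(w),cv2.minAreaRect((w[:,:2]*1000).astype(np.float32)))
o=bot.observe(); M=R.from_quat(np.roll(o['ee_rot'],-1)).as_matrix(); print(M.round(4))
s=load('side');
w=cloud(s).reshape(-1,3); w=w[(abs(w[:,2]-.041)<.004)&(np.hypot(w[:,0]-.551,w[:,1]-.06)<.06)]
print(len(w),cv2.minAreaRect((w[:,:2]*1000).astype(np.float32)))
```

```text
2431 ((554.2529907226562, 52.298831939697266), (35.652366638183594, 66.32508087158203), 17.6290340423584)
[[-0.2894  0.9571  0.0131]
 [ 0.956   0.2897 -0.0469]
 [-0.0487 -0.0011 -0.9988]]
228 ((550.6054077148438, 60.596038818359375), (35.59917068481445, 56.47835922241211), 18.853347778320312)
```

```bash
python3 -c "
from h import *
to([.5549,.0502,.04],17.6);to([.5549,.0502,-.018],17.6)"
```

```text
t 19.1 p [0.5628 0.0211 0.1215] q [ 0.019  0.596  0.803 -0.015] F [-0.6  0.6 -0. ] g 92.9
dmm [34.1  1.  79.9] units [0.227 0.007 0.533] jaw now 16.8 turn 0.8 twist -0.027 alt 6.257 tilt 2.79
t 19.1 p [0.5628 0.0211 0.1215] q [ 0.019  0.596  0.803 -0.015] F [-0.6  0.6 -0. ] g 92.9
dmm [ 36.9   1.1 137.8] units [0.246 0.007 0.919] jaw now 16.8 turn 0.8 twist -0.027 alt 6.257 tilt 2.79
```

```bash
python3 -m jog '[{"translation":[0.1,0.003,0.2],"twist":-0.027},{"translation":[0.227,0.007,0.4],"twist":-0.027},{"translation":[0.227,0.007,0.533],"twist":-0.027},{"translation":[0.227,0.007,0.533],"twist":-0.027}]' 75; python3 -c "
from h import *
snap('wrist','w23.png')
to([.5549,.0502,-.018],17.6)"
```

```text
time: 19.5
eef_pos: [0.5527, 0.0508, 0.0373]
ee_rot: [0.017, 0.589, 0.808, -0.017]
wrist_force: [0.3, 0.7, 1.4]
grip_width: 0.807
t 19.55 p [0.5536 0.0505 0.0387] q [ 0.018  0.59   0.807 -0.016] F [-0.5  0.3  0.3] g 75.0
dmm [ 2.   1.4 56.7] units [0.014 0.009 0.378] jaw now 17.7 turn -0.1 twist 0.004 alt -6.279 tilt 2.79
```

View pics/w23.png

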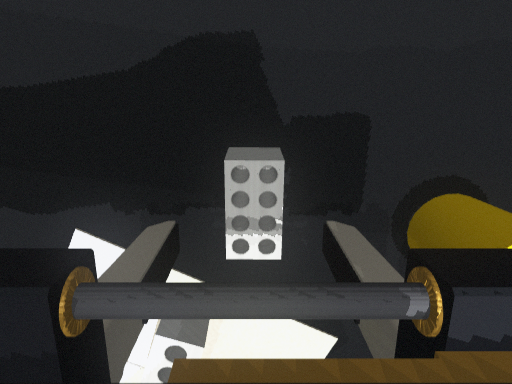

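Aligned: block at (225–284, 148–259) midway between the fingers (180/328). Descend and grip high.

```bash
python3 -m jog '[{"translation":[0.014,0.009,0.2],"twist":0},{"translation":[0.014,0.009,0.35],"twist":0},{"translation":[0.014,0.009,0.378],"twist":0},{"translation":[0.014,0.009,0.378],"twist":0}]' 75;python3 -m jog '[{"translation":[0,0,0],"twist":0},{"translation":[0,0,0],"twist":0},{"translation":[0,0,0],"twist":0},{"translation":[0,0,0],"twist":0},{"translation":[0,0,0],"twist":0},{"translation":[0,0,0],"twist":0},{"translation":[0,0,0],"twist":0},{"translation":[0,0,0],"twist":0},{"translation":[0,0,0],"twist":0}]' 20; python3 -m jog '[{"translation":[0,0,-0.1],"twist":0},{"translation":[0,0,-0.3],"twist":0},{"translation":[0,0,-0.6],"twist":0},{"translation":[0,0,-1],"twist":0},{"translation":[0,0,-1],"twist":0},{"translation":[0,0,-1],"twist":0}]'; python3 -c "
from h import *
st();snap('wrist','w24.png')
s=snap('side','s24.png');cv2.imwrite('pics/c24.png',cv2.resize(s['img'][150:314,170:330][:,:,::-1],None,fx=4,fy=3.5))"
```

```text
time: 19.95
eef_pos: [0.555, 0.0502, -0.0175]
ee_rot: [0.018, 0.59, 0.807, -0.017]
wrist_force: [0.8, -0.0, -0.1]
grip_width: 0.808
time: 20.85
eef_pos: [0.555, 0.0501, -0.0173]
ee_rot: [0.018, 0.59, 0.807, -0.017]
wrist_force: [-1.3, -0.2, 5.5]
grip_width: 0.384
time: 21.45
eef_pos: [0.5545, 0.0573, 0.1339]
ee_rot: [0.019, 0.59, 0.807, -0.015]
wrist_force: [0.3, 0.3, -3.2]
grip_width: 0.388
t 21.45 p [0.5545 0.0573 0.1339] q [ 0.019  0.59   0.807 -0.015] F [ 0.3  0.3 -3.2] g 36.1
```

View pics/w24.png

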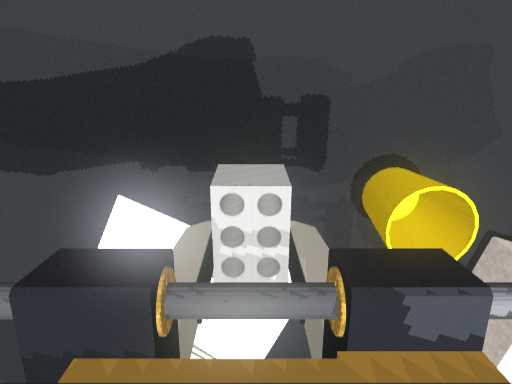

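View pics/c24.png

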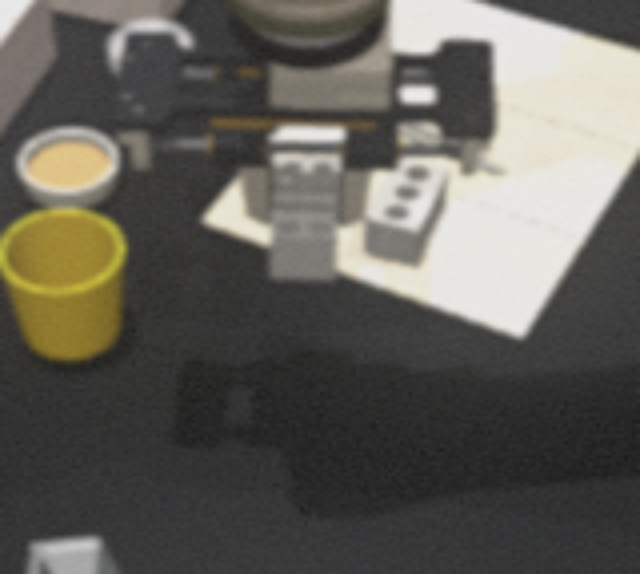

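```bash
python3 -m jog '[{"translation":[0.2,-0.05,0],"twist":-0.25},{"translation":[0.4,-0.1,0],"twist":-0.5},{"translation":[0.5,-0.1,0],"twist":-0.75},{"translation":[0.5,-0.1,0],"twist":-1},{"translation":[0.5,-0.1,0],"twist":-1}]'; python3 -m jog '[{"translation":[0,0,0],"twist":-0.25},{"translation":[0,0,0],"twist":-0.5},{"translation":[0,0,0],"twist":-0.75},{"translation":[0,0,0],"twist":-1},{"translation":[0,0,0],"twist":-1}]';  python3 -m jog '[{"translation":[0,0,0],"twist":-0.25},{"translation":[0,0,0],"twist":-0.5},{"translation":[0,0,0],"twist":-0.75},{"translation":[0,0,0],"twist":-1},{"translation":[0,0,0],"twist":-1}]'; python3 -c "
from h import *
to([.4777,.3225,.12],109.8)
s=snap('wrist','w25.png')"
```

```text
time: 22.05
eef_pos: [0.5143, 0.1235, 0.1254]
ee_rot: [0.011, 0.37, 0.929, -0.022]
wrist_force: [0.2, -0.7, -1.8]
grip_width: 0.388
time: 22.55
eef_pos: [0.5136, 0.1226, 0.1238]
ee_rot: [0.004, 0.13, 0.991, -0.024]
wrist_force: [-0.2, -1.0, -1.9]
grip_width: 0.388
time: 23.05
eef_pos: [0.5132, 0.1221, 0.1227]
ee_rot: [-0.003, -0.117, 0.993, -0.024]
wrist_force: [-0.2, -0.2, -1.5]
grip_width: 0.384
t 23.05 p [0.5132 0.1221 0.1227] q [-0.003 -0.117  0.993 -0.024] F [-0.2 -0.2 -1.5] g 35.7
dmm [-12.  203.1  -7.1] units [-0.08   1.354 -0.048] jaw now 103.5 turn 6.3 twist -0.221 alt 6.062 tilt 2.83
```

View pics/w25.png

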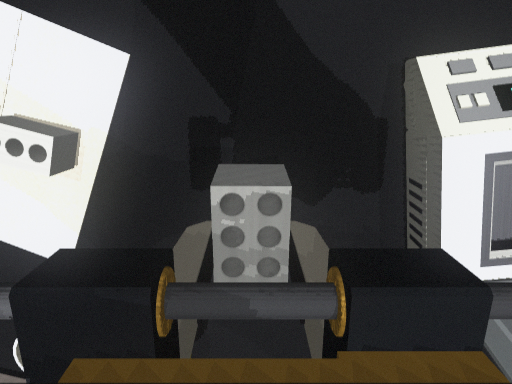

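```bash
python3 -m jog '[{"translation":[0,0.3,0],"twist":-0.2},{"translation":[0.2,0.6,0],"twist":-0.22},{"translation":[0.2,0.8,0],"twist":-0.22},{"translation":[0.2,0.9,0],"twist":-0.22},{"translation":[0.2,0.9,0],"twist":-0.22}]'; python3 -c "
from h import *
to([.4777,.3225,.12],109.8)
s=snap('wrist','w26.png');snap('top','t26.png');snap('side','s26.png')"
```

```text
time: 23.6
eef_pos: [0.4521, 0.2492, 0.1168]
ee_rot: [-0.004, -0.169, 0.985, -0.024]
wrist_force: [-0.2, -0.9, -1.8]
grip_width: 0.389
t 23.6 p [0.4521 0.2492 0.1168] q [-0.004 -0.169  0.985 -0.024] F [-0.2 -0.9 -1.8] g 36.2
dmm [-48.4  60.3  -6.7] units [-0.323  0.402 -0.045] jaw now 109.5 turn 0.3 twist -0.012 alt 6.271 tilt 2.74
```

View pics/w26.png

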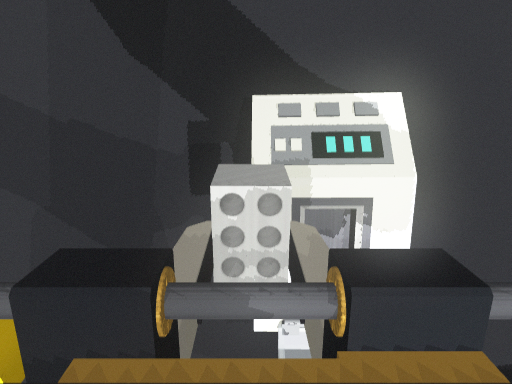

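View pics/s26.png

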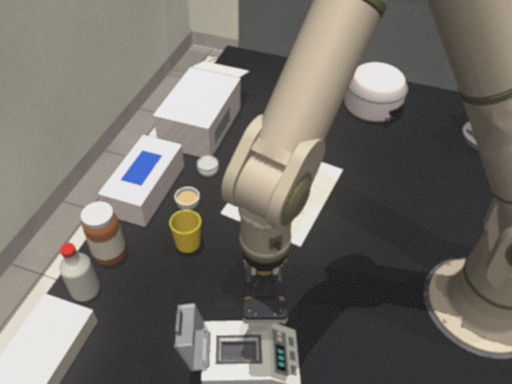

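```bash
cat > ov.py <<'E'
from h import *
import sys
# overlay model of mouth/floor/deck on side+top+wrist
def proj(s,p):
    f=192/np.tan(np.radians(float(s['vertical_fov']))/2)
    c=(np.asarray(p)-s['xyz'])@rotm(s); return c[:,:2]/c[:,2:]*f+[s['cx'],s['cy']]
def rect(cx,cy,yaw,L,W,z):
    a=np.radians(yaw);ex=np.array([np.cos(a),np.sin(a)]);ey=np.array([-ex[1],ex[0]])
    return np.array([np.r_[np.array([cx,cy])+sx*L/2*ex+sy*W/2*ey,z] for sx,sy in ((1,1),(1,-1),(-1,-1),(-1,1))])
def overlay(s,c,yaw,box,k,fn):
    u0,v0,u1,v1=box
    im=cv2.resize(s['img'][v0:v1,u0:u1][:,:,::-1],None,fx=k,fy=k,interpolation=cv2.INTER_CUBIC).copy()
    for L,W,z,col in [(.077,.047,.076,(0,0,255)),(.069,.039,.071,(0,200,0)),(.069,.039,.054,(255,0,0))]:
        p=(proj(s,rect(*c,yaw,L,W,z))-[u0,v0]+.5)*k
        cv2.polylines(im,[p.round().astype(int)],True,col,1)
    cv2.imwrite('pics/'+fn,im)
E
python3 - <<'E'
from ov import *
s=dict(np.load('last_side.npz'));
overlay(s,(.4777,.3225),19.8,(200,325,275,380),9,'ov1.png')
E
```

```text
(no output)
```

View pics/ov1.png

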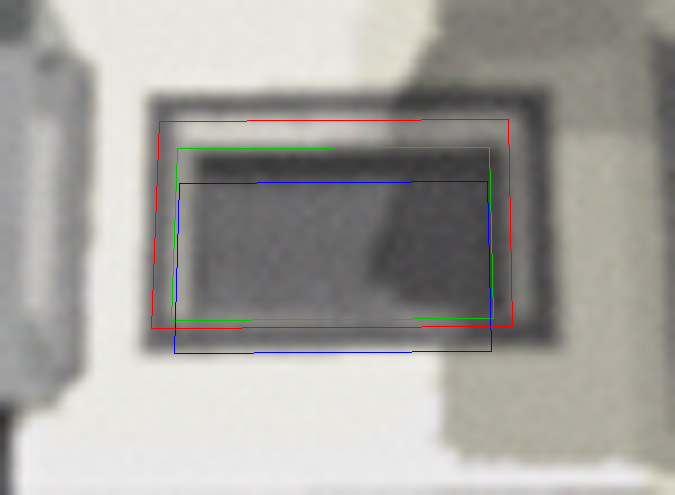

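Run:
```python
from ov import *
s=dict(np.load('last_top.npz'));
overlay(s,(.4755,.3205),19.8,(100,190,165,250),10,'ov2.png')
s=dict(np.load('last_wrist.npz'));
overlay(s,(.4755,.3205),19.8,(240,90,420,260),4,'ov3.png')
```

```text
(no output)
```

View pics/ov2.png

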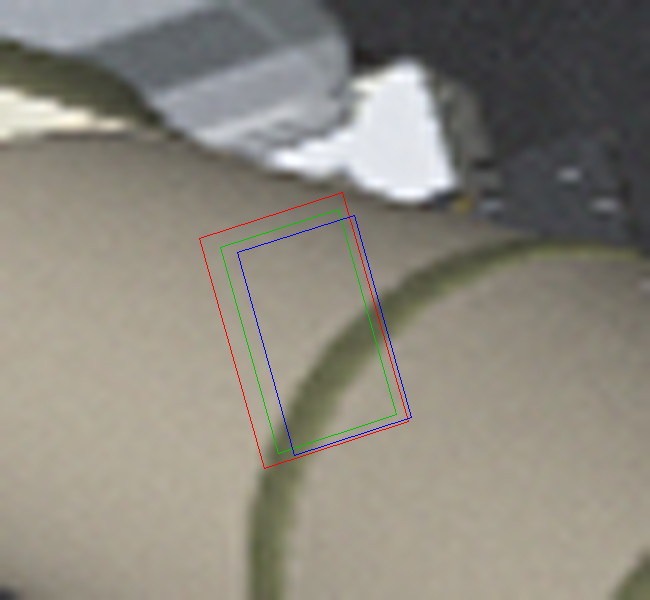

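View pics/ov3.png

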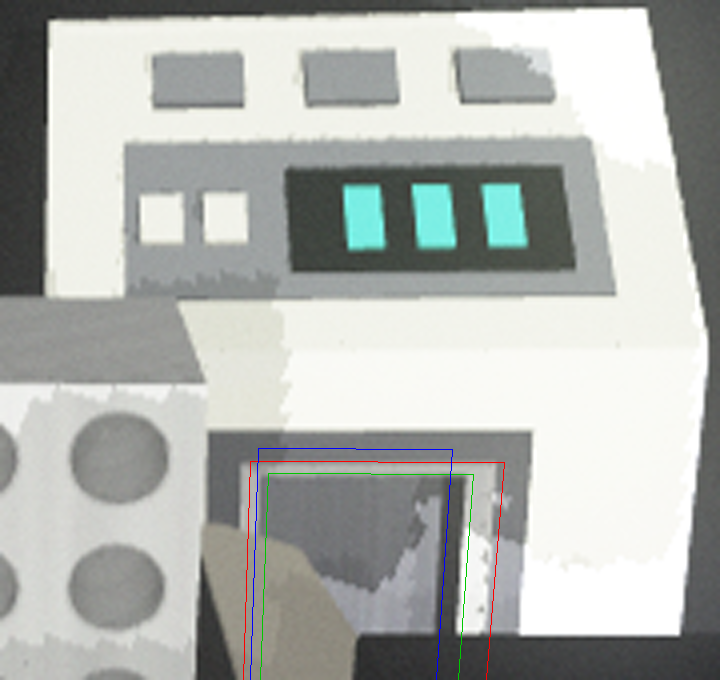

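```bash
cat > held.py <<'E'
from h import *
s=load('wrist');P=cloud(s);o=bot.observe(); M=R.from_quat(np.roll(o['ee_rot'],-1)).as_matrix()
def pl(v0,v1,u0,u1):
    q=((P[v0:v1,u0:u1].reshape(-1,3)-o['eef_pos'])@M)*1000; q=q[~np.isnan(q).any(1)]
    c=np.median(q,0); k=np.linalg.norm(q-c,axis=1)<30; q=q[k]; 
    for _ in range(3):
        c=q.mean(0); V=np.linalg.svd(q-c)[2]; d=(q-c)@V[2]; q=q[abs(d)<max(2*np.std(d),.5)]
    return c,V[2],q
c1,n1,q1=pl(168,182,222,282); print('front',c1.round(1),n1.round(3), 'z-range',q1[:,2].min().round(1),q1[:,2].max().round(1))
c2,n2,q2=pl(188,194,216,286); print('top',c2.round(1),n2.round(3))
for v in (175,200,225): 
    t=((P[v,195:310]-o['eef_pos'])@M)*1000; print(v,[ (u+195,*t[u].round(0)) for u in range(12,100) if u<22 or 85<u<100][::2])
print('M',M.round(4).tolist())
E
python3 held.py
```

```text
front [ 33.8   3.2 -42.4] [-0.999 -0.003  0.047] z-range -55.3 -28.5
top [ 30.6   2.8 -60.2] [0.332 0.002 0.943]
175 [(207, np.float64(-4.0), np.float64(-39.0), np.float64(117.0)), (209, np.float64(-4.0), np.float64(-37.0), np.float64(118.0)), (211, np.float64(-4.0), np.float64(-35.0), np.float64(117.0)), (213, np.float64(-4.0), np.float64(-33.0), np.float64(119.0)), (215, np.float64(33.0), np.float64(-15.0), np.float64(-42.0)), (281, np.float64(34.0), np.float64(17.0), np.float64(-44.0)), (283, np.float64(34.0), np.float64(19.0), np.float64(-44.0)), (285, np.float64(34.0), np.float64(20.0), np.float64(-43.0)), (287, np.float64(34.0), np.float64(20.0), np.float64(-44.0)), (289, np.float64(14.0), np.float64(31.0), np.float64(39.0)), (291, np.float64(14.0), np.float64(33.0), np.float64(40.0)), (293, np.float64(15.0), np.float64(34.0), np.float64(39.0))]
200 [(207, np.float64(-29.0), np.float64(-40.0), np.float64(117.0)), (209, np.float64(-29.0), np.float64(-38.0), np.float64(116.0)), (211, np.float64(26.0), np.float64(-15.0), np.float64(-59.0)), (213, np.float64(26.0), np.float64(-14.0
[... 654 characters left out ...]
p.float64(9.0), np.float64(-17.0), np.float64(-47.0)), (213, np.float64(13.0), np.float64(-15.0), np.float64(-58.0)), (215, np.float64(14.0), np.float64(-14.0), np.float64(-60.0)), (281, np.float64(14.0), np.float64(17.0), np.float64(-59.0)), (283, np.float64(14.0), np.float64(17.0), np.float64(-61.0)), (285, np.float64(14.0), np.float64(18.0), np.float64(-59.0)), (287, np.float64(14.0), np.float64(19.0), np.float64(-59.0)), (289, np.float64(14.0), np.float64(20.0), np.float64(-60.0)), (291, np.float64(9.0), np.float64(23.0), np.float64(-46.0)), (293, np.float64(9.0), np.float64(24.0), np.float64(-46.0))]
M [[-0.9435, -0.3314, -0.0007], [-0.3309, 0.9423, -0.0505], [0.0175, -0.0474, -0.9987]]
```

```bash
python3 -c "
from h import *
to([.4778,.3159,.0756],109.9)"; python3 -m jog '[{"translation":[-0.1,0.1,0],"twist":-0.01},{"translation":[-0.2,0.25,0],"twist":-0.012},{"translation":[-0.31,0.36,0],"twist":-0.012},{"translation":[-0.31,0.36,0],"twist":-0.012},{"translation":[-0.31,0.36,0],"twist":-0.012}]'; python3 -c "
from h import *
to([.4778,.3159,.0756],109.9)
snap('wrist','w27.png')
s=snap('side','s27.png');cv2.imwrite('pics/c27.png',cv2.resize(s['img'][240:384,150:330][:,:,::-1],None,fx=4,fy=4))"
```

```text
t 23.75 p [0.4533 0.2453 0.1165] q [-0.005 -0.168  0.985 -0.025] F [-0.1 -0.3 -1.7] g 35.6
dmm [-47.2  60.3  37.2] units [-0.314  0.402  0.248] jaw now 109.4 turn 0.5 twist -0.018 alt 6.265 tilt 2.9
time: 24.25
eef_pos: [0.4795, 0.3101, 0.1126]
ee_rot: [-0.005, -0.17, 0.985, -0.025]
wrist_force: [0.7, -0.4, -1.5]
grip_width: 0.386
t 24.25 p [0.4795 0.3101 0.1126] q [-0.005 -0.17   0.985 -0.025] F [ 0.7 -0.4 -1.5] g 35.9
dmm [-1.   7.8 36.6] units [-0.007  0.052  0.244] jaw now 109.6 turn 0.3 twist -0.012 alt 6.272 tilt 2.97
```

View pics/w27.png

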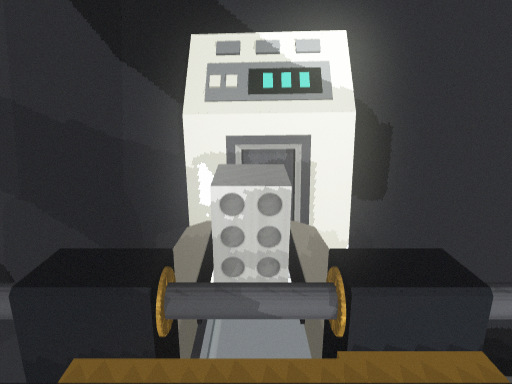

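View pics/c27.png

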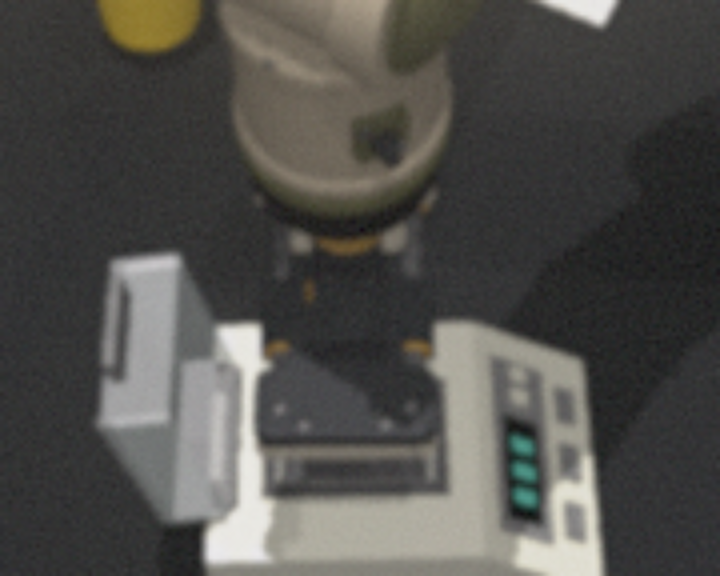

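```bash
python3 held.py | head -2
python3 - <<'E'
from ov import *
s=dict(np.load('last_wrist.npz'));
overlay(s,(.4758,.3196),19.9,(170,100,360,260),4,'ov4.png')
E
```

```text
front [ 33.5  -0.3 -41.9] [-0.999 -0.003  0.048] z-range -54.7 -28.6
top [ 30.3  -0.6 -59.5] [0.316 0.01  0.949]
```

View pics/ov4.png

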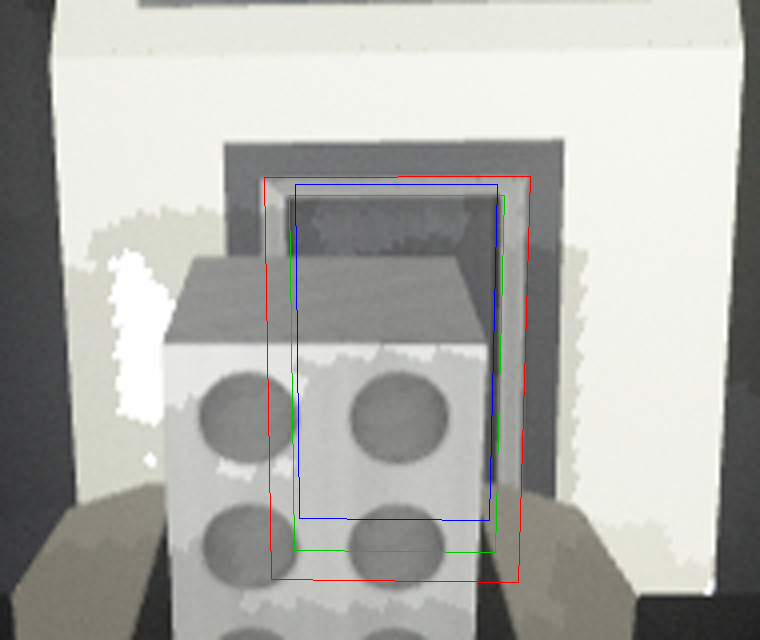

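```bash
cat > bw.py <<'E'
from h import *
# block held: world pose from wrist cloud, and needed tool shift to bay
def run(c=(.4758,.3196),yaw=19.9,rows=(168,182),cols=(205,300)):
    s=load('wrist');P=cloud(s);o=bot.observe(); M=R.from_quat(np.roll(o['ee_rot'],-1)).as_matrix()
    q=(P[rows[0]:rows[1],cols[0]:cols[1]].reshape(-1,3))@M*1000
    c0=np.median(q,0); q=q[(abs(q[:,0]-c0[0])<6)&(abs(q[:,2]-c0[2])<25)]
    for _ in range(4):
        m=q.mean(0); V=np.linalg.svd(q-m)[2]; n=V[2]*np.sign(V[2][0]); d=(q-m)@n; q=q[abs(d)<1.5]
    y0,y1=np.percentile(q[:,1],[.5,99.5]); print('width',(y1-y0).round(1),'n',n.round(3),'zrange',np.ptp(q[:,2]).round(1))
    ztop=np.median((P[188:200,222:282].reshape(-1,3)@M*1000)[:,2])
    n=n/np.linalg.norm(n); up=np.array([n[2],0,-n[0]]); up/=np.linalg.norm(up)   # block up in tool (z tool down)
    # point on front face at top
    yc=(y0+y1)/2; k=(ztop-m[2])/up[2]; ft=np.array([m[0],yc,m[2]])+k*up; ft[1]=yc
    top=ft-33*n; bot_=top-40*up; mid=top-29*up
    ex=np.array([np.cos(np.radians(yaw)),np.sin(np.radians(yaw)),0])
    W=lambda p:(M@p)
    print('bottom world mm',W(bot_).round(1),'mid',W(mid).round(1),'up world',W(up).round(3),'long axis yaw',np.degrees(np.arctan2(*W(n)[1::-1])).round(2))
    e=np.array([c[0]*1000,c[1]*1000])-W(mid)[:2]; a=np.radians(yaw)
    print('err world',e.round(1),'bath x,y',(e@ex[:2]).round(1),(e@[-ex[1],ex[0]]).round(1),'tool', (M.T@np.r_[e,0]).round(1))
run()
E
python3 bw.py
```

```text
bw.py:8: RuntimeWarning: Mean of empty slice.
  m=q.mean(0); V=np.linalg.svd(q-m)[2]; n=V[2]*np.sign(V[2][0]); d=(q-m)@n; q=q[abs(d)<1.5]
  ret = um.true_divide(
Traceback (most recent call last):
  File "bw.py", line 20, in <module>
    run()
    ~~~^^
  File "bw.py", line 9, in run
    y0,y1=np.percentile(q[:,1],[.5,99.5]); print('width',(y1-y0).round(1),'n',n.round(3),'zrange',np.ptp(q[:,2]).round(1))
          ~~~~~~~~~~~~~^^^^^^^^^^^^^^^^^^
IndexError: index -1 is out of bounds for axis 0 with size 0
```

```bash
sed -i 's/    c0=np.median(q,0); q=.*/    c0=np.median(P[rows[0]:rows[1],225:280].reshape(-1,3)@M*1000,0); q=q[(abs(q[:,0]-c0[0])<3)\&(abs(q[:,2]-c0[2])<25)]/' bw.py; python3 bw.py
```

```text
bw.py:8: RuntimeWarning: Mean of empty slice.
  m=q.mean(0); V=np.linalg.svd(q-m)[2]; n=V[2]*np.sign(V[2][0]); d=(q-m)@n; q=q[abs(d)<1.5]
  ret = um.true_divide(
Traceback (most recent call last):
  File "bw.py", line 20, in <module>
    run()
    ~~~^^
  File "bw.py", line 9, in run
    y0,y1=np.percentile(q[:,1],[.5,99.5]); print('width',(y1-y0).round(1),'n',n.round(3),'zrange',np.ptp(q[:,2]).round(1))
          ~~~~~~~~~~~~~^^^^^^^^^^^^^^^^^^
IndexError: index -1 is out of bounds for axis 0 with size 0
```

```bash
sed -i 's/np.median(/np.nanmedian(/g' bw.py; python3 bw.py
```

```text
width 35.6 n [ 0.999  0.004 -0.049] zrange 26.1
bottom world mm [478.  309.2 130.3] mid [478.5 309.9 141.3] up world [0.047 0.068 0.997] long axis yaw -160.81
err world [-2.7  9.7] bath x,y 0.7 10.0 tool [-0.7 10.  -0.5]
```

```bash
python3 -m jog '[{"translation":[-0.005,0.06,0.05],"twist":-0.025},{"translation":[-0.009,0.075,0.15],"twist":-0.025},{"translation":[-0.009,0.079,0.25],"twist":-0.025},{"translation":[-0.009,0.079,0.263],"twist":-0.025},{"translation":[-0.009,0.079,0.263],"twist":-0.025}]'
python3 - <<'E'
from ov import *
st();s=snap('wrist','w28.png')
overlay(s,(.4758,.3196),19.9,(170,100,360,260),4,'ov5.png')
E
python3 bw.py
```

```text
time: 24.85
eef_pos: [0.476, 0.3187, 0.0717]
ee_rot: [-0.006, -0.176, 0.984, -0.026]
wrist_force: [0.3, -0.2, -1.4]
grip_width: 0.386
t 24.85 p [0.476  0.3187 0.0717] q [-0.006 -0.176  0.984 -0.026] F [ 0.3 -0.2 -1.4] g 35.9
width 35.6 n [ 0.999  0.005 -0.05 ] zrange 25.8
bottom world mm [474.5 317.7  89.4] mid [475.  318.5 100.4] up world [0.049 0.07  0.996] long axis yaw -160.13
err world [0.8 1.1] bath x,y 1.1 0.8 tool [-1.1  0.8 -0.1]
```

View pics/ov5.png

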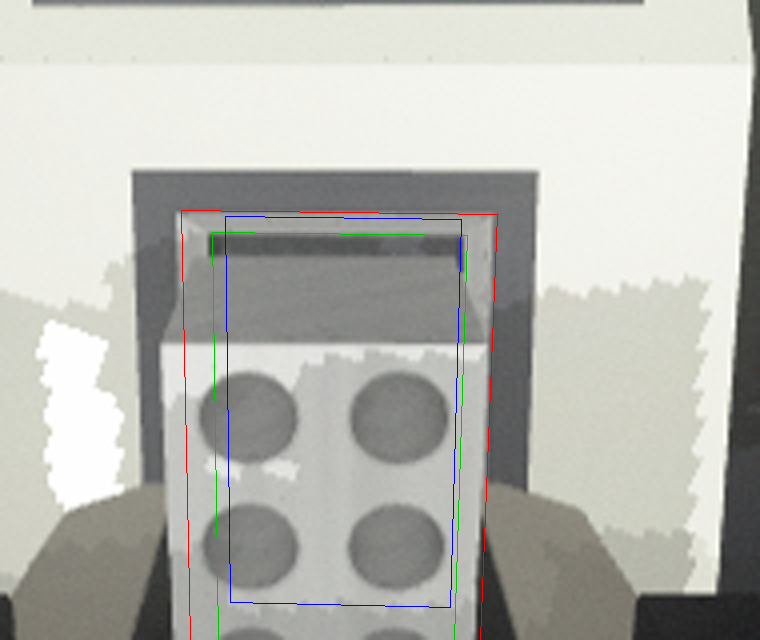

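```bash
python3 -m jog '[{"translation":[-0.009,0.005,0.03],"twist":0},{"translation":[-0.01,0.008,0.08],"twist":0},{"translation":[-0.01,0.008,0.12],"twist":0},{"translation":[-0.01,0.008,0.12],"twist":0}]'; python3 -m jog '[{"translation":[0,0.002,0.03],"twist":0},{"translation":[-0.001,0.003,0.06],"twist":0},{"translation":[-0.001,0.004,0.08],"twist":0},{"translation":[-0.001,0.004,0.08],"twist":0}]'
python3 - <<'E'
from ov import *
st();s=snap('wrist','w29.png')
E
python3 bw.py
```

```text
time: 25.3
eef_pos: [0.4769, 0.3193, 0.0534]
ee_rot: [-0.006, -0.176, 0.984, -0.026]
wrist_force: [0.6, 0.0, -2.1]
grip_width: 0.386
time: 25.7
eef_pos: [0.4766, 0.3191, 0.0409]
ee_rot: [-0.007, -0.176, 0.984, -0.026]
wrist_force: [0.7, -0.1, -2.5]
grip_width: 0.384
t 25.7 p [0.4766 0.3191 0.0409] q [-0.007 -0.176  0.984 -0.026] F [ 0.7 -0.1 -2.5] g 35.7
width 47.3 n [ 0.999  0.002 -0.041] zrange 30.6
bottom world mm [475.1 318.8  58.9] mid [475.6 319.5  69.9] up world [0.042 0.068 0.997] long axis yaw -159.94
err world [0.2 0.1] bath x,y 0.3 -0.0 tool [-0.3 -0.  -0. ]
```

View pics/w29.png

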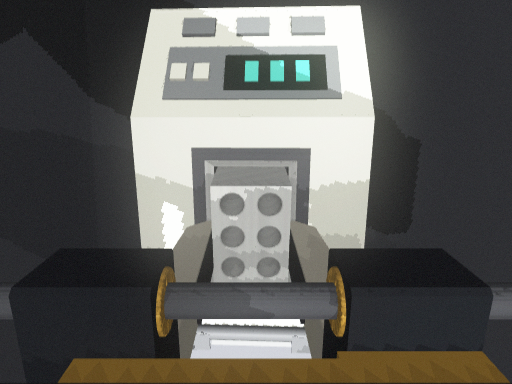

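```bash
python3 -m jog '[{"translation":[0,0.001,0.015],"twist":0},{"translation":[0,0.001,0.02],"twist":0},{"translation":[0,0.001,0.02],"twist":0}]'; python3 -m jog '[{"translation":[0,0,0],"twist":0},{"translation":[0,0,0],"twist":0},{"translation":[0,0,0],"twist":0},{"translation":[0,0,0],"twist":0}]' 65;python3 -m jog '[{"translation":[0,0,-0.1],"twist":0},{"translation":[0,0,-0.3],"twist":0},{"translation":[0.3,0,-0.6],"twist":0},{"translation":[0.3,0,-0.7],"twist":0},{"translation":[0.3,0,-0.7],"twist":0}]' 93
python3 - <<'E'
from ov import *
st();s=snap('wrist','w30.png')
P=cloud(s); w=P.reshape(-1,3); a=np.radians(19.9); d=w[:,:2]-[.4758,.3196]; u=d@[np.cos(a),np.sin(a)]; v=d@[-np.sin(a),np.cos(a)]
m=(abs(u)<.04)&(abs(v)<.025)&(w[:,2]>.083)&(w[:,2]<.115); q=w[m]; uu,vv=u[m],v[m]
A=np.c_[uu,vv,np.ones(len(uu))]; x=np.linalg.lstsq(A,q[:,2],rcond=None)[0]; r=q[:,2]-A@x; k=abs(r)<.003; x=np.linalg.lstsq(A[k],q[k,2],rcond=None)[0]; print(len(uu),x.round(4), np.percentile(uu[k],[.5,99.5]).round(4),np.percentile(vv[k],[.5,99.5]).round(4))
E
```

```text
time: 26.05
eef_pos: [0.4767, 0.3194, 0.039]
ee_rot: [-0.006, -0.176, 0.984, -0.026]
wrist_force: [-2.0, -2.1, 7.5]
grip_width: 0.386
time: 26.45
eef_pos: [0.4786, 0.3153, 0.0398]
ee_rot: [-0.005, -0.175, 0.984, -0.03]
wrist_force: [4.0, -15.3, 19.8]
grip_width: 0.669
time: 26.95
eef_pos: [0.4359, 0.308, 0.1491]
ee_rot: [-0.003, -0.176, 0.984, -0.028]
wrist_force: [0.1, 0.1, -0.4]
grip_width: 0.996
t 26.95 p [0.4359 0.308  0.1491] q [-0.003 -0.176  0.984 -0.028] F [ 0.1  0.1 -0.4] g 92.6
2998 [0.0008 0.0043 0.0945] [-0.0337  0.0322] [-0.0187  0.0171]
```

View pics/w30.png

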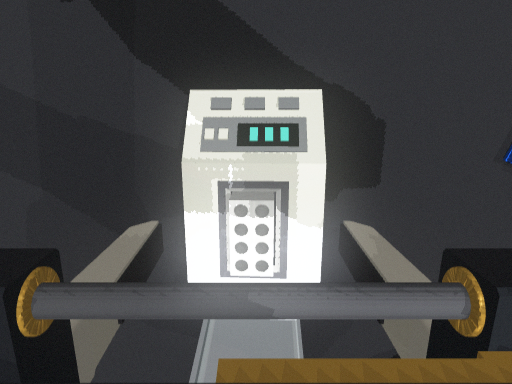

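```bash
cat >> h.py <<'E'
def tob(u,ztip,v=0.,c=(.4758,.3196),yaw=19.9):
    o=bot.observe(); M=R.from_quat(np.roll(o['ee_rot'],-1)).as_matrix(); a=np.radians(yaw)
    p=np.array([c[0]+u*np.cos(a)-v*np.sin(a),c[1]+u*np.sin(a)+v*np.cos(a),ztip])+.044*M[:,2]
    d=M.T@(p-o['eef_pos']); print((u,ztip),'units',np.round(d/.15,3))
E
python3 -m jog '[{"translation":[0,0,-0.2],"twist":0},{"translation":[0,0,-0.5],"twist":0},{"translation":[0,0,-0.6],"twist":0},{"translation":[0,0,-0.6],"twist":0}]' 0; python3 -c "
from h import *
st()
tob(.0,.25);tob(.15,.25);tob(.15,.165)
s=snap('side','s31.png')
P=cloud(s).reshape(-1,3);a=np.radians(19.9); d=P[:,:2]-[.4758,.3196]; u=d@[np.cos(a),np.sin(a)]; v=d@[-np.sin(a),np.cos(a)]
m=(P[:,2]>.085)&(abs(v)<.035)&(u>.05)&(u<.14)&(P[:,2]<.215); print(m.sum(),u[m].max(),P[m,2].max()); i=np.argsort(P[m,2])[-5:]; print(np.c_[u[m],P[m,2]][i].round(3))
"
```

```text
time: 27.4
eef_pos: [0.4375, 0.3136, 0.2385]
ee_rot: [-0.002, -0.175, 0.984, -0.028]
wrist_force: [-0.2, -1.4, 0.1]
grip_width: 0.706
t 27.4 p [0.4375 0.3136 0.2385] q [-0.002 -0.175  0.984 -0.028] F [-0.2 -1.4  0.1] g 65.7
(0.0, 0.25) units [-0.252 -0.055  0.216]
(0.15, 0.25) units [-1.252 -0.06   0.202]
(0.15, 0.165) units [-1.26  -0.029  0.768]
844 0.11090360420339285 0.20228216003399124
[[0.107 0.201]
 [0.105 0.202]
 [0.106 0.202]
 [0.105 0.202]
 [0.105 0.202]]
```

```bash
python3 -m jog '[{"translation":[-0.3,-0.02,0.05],"twist":0},{"translation":[-0.6,-0.04,0.1],"twist":0},{"translation":[-0.9,-0.06,0.1],"twist":0},{"translation":[-1,-0.06,0.1],"twist":0},{"translation":[-1,-0.06,0.1],"twist":0},{"translation":[-1,-0.06,0.1],"twist":0}]' 0; python3 -c "
from h import *
st()
tob(.155,.25);tob(.155,.165)"
```

```text
time: 28.05
eef_pos: [0.5797, 0.3544, 0.2177]
ee_rot: [-0.005, -0.175, 0.984, -0.029]
wrist_force: [-0.6, -0.4, 0.8]
grip_width: 0.144
t 28.05 p [0.5797 0.3544 0.2177] q [-0.005 -0.175  0.984 -0.029] F [-0.6 -0.4  0.8] g 13.4
(0.155, 0.25) units [-0.299  0.004  0.072]
(0.155, 0.165) units [-0.31   0.035  0.637]
```

```bash
python3 -m jog '[{"translation":[-0.2,0.0,0.05],"twist":0},{"translation":[-0.31,0.01,0.1],"twist":0},{"translation":[-0.31,0.02,0.3],"twist":0},{"translation":[-0.31,0.035,0.55],"twist":0},{"translation":[-0.31,0.035,0.637],"twist":0},{"translation":[-0.31,0.035,0.637],"twist":0}]' 0; python3 -c "
from h import *
st()
tob(.098,.168);tob(.0737,.1727);tob(.049,.171);tob(.0256,.163)
s=snap('side','s32.png');cv2.imwrite('pics/c32.png',cv2.resize(s['img'][220:384,130:330][:,:,::-1],None,fx=3.5,fy=3.5))"
```

```text
time: 28.65
eef_pos: [0.6201, 0.3685, 0.1194]
ee_rot: [-0.006, -0.176, 0.984, -0.03]
wrist_force: [-0.8, 0.6, 0.7]
grip_width: 0.006
t 28.65 p [0.6201 0.3685 0.1194] q [-0.006 -0.176  0.984 -0.03 ] F [-0.8  0.6  0.7] g 0.6
(0.098, 0.168) units [ 0.369  0.005 -0.023]
(0.0737, 0.1727) units [ 0.532  0.004 -0.051]
(0.049, 0.171) units [ 0.696  0.006 -0.036]
(0.0256, 0.163) units [0.851 0.01  0.021]
```

View pics/c32.png

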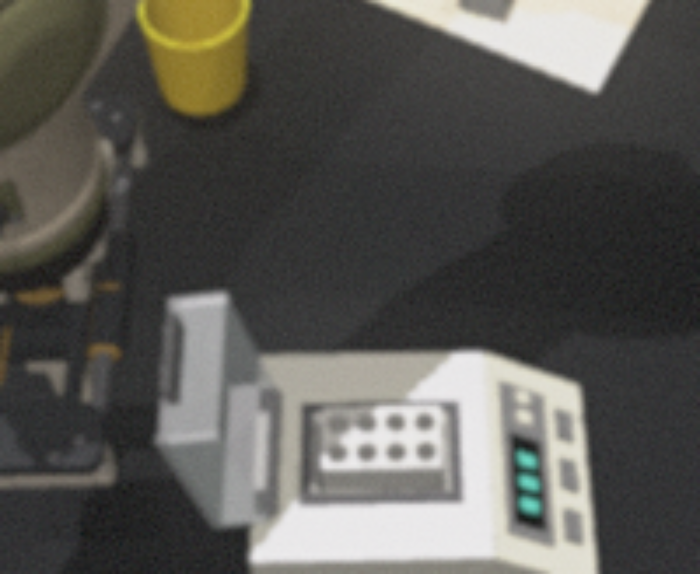

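```bash
python3 -m jog '[{"translation":[0.1,0,-0.01],"twist":0},{"translation":[0.2,0,-0.02],"twist":0},{"translation":[0.28,0.005,-0.023],"twist":0},{"translation":[0.37,0.005,-0.023],"twist":0},{"translation":[0.45,0.005,-0.037],"twist":0},{"translation":[0.53,0.005,-0.051],"twist":0},{"translation":[0.61,0.005,-0.047],"twist":0},{"translation":[0.7,0.005,-0.036],"twist":0},{"translation":[0.7,0.005,-0.036],"twist":0}]'; python3 -c "
from h import *
st()
tob(.0256,.163);tob(.005,.149);tob(-.011,.130);tob(-.022,.108);tob(-.022,.105)
s=snap('side','s33.png');cv2.imwrite('pics/c33.png',cv2.resize(s['img'][220:384,130:330][:,:,::-1],None,fx=3.5,fy=3.5))"
```

```text
time: 29.6
eef_pos: [0.5202, 0.3335, 0.1289]
ee_rot: [-0.006, -0.176, 0.984, -0.03]
wrist_force: [0.6, -0.4, 1.0]
grip_width: 0.004
t 29.6 p [0.5202 0.3335 0.1289] q [-0.006 -0.176  0.984 -0.03 ] F [ 0.6 -0.4  1. ] g 0.3
(0.0256, 0.163) units [0.144 0.001 0.068]
(0.005, 0.149) units [0.279 0.008 0.165]
(-0.011, 0.13) units [0.383 0.016 0.293]
(-0.022, 0.108) units [0.453 0.025 0.441]
(-0.022, 0.105) units [0.453 0.026 0.461]
```

View pics/c33.png

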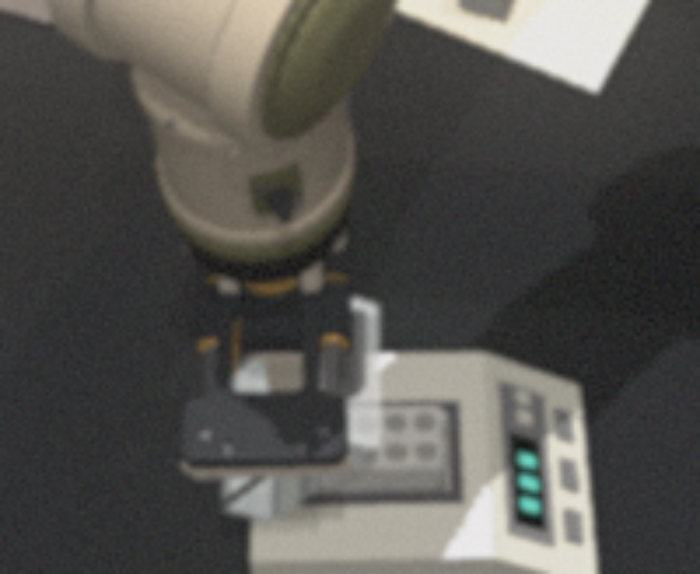

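The lid is following, about 60° open. Continue down.

```bash
python3 -m jog '[{"translation":[0.07,0,0.03],"twist":0},{"translation":[0.144,0.001,0.068],"twist":0},{"translation":[0.215,0.005,0.115],"twist":0},{"translation":[0.279,0.008,0.165],"twist":0},{"translation":[0.335,0.012,0.23],"twist":0},{"translation":[0.383,0.016,0.293],"twist":0},{"translation":[0.42,0.02,0.365],"twist":0},{"translation":[0.453,0.025,0.43],"twist":0},{"translation":[0.453,0.025,0.45],"twist":0},{"translation":[0.453,0.025,0.45],"twist":0}]'; python3 -c "
from h import *
st()
tob(-.022,.105)
s=snap('side','s34.png');cv2.imwrite('pics/c34.png',cv2.resize(s['img'][220:384,130:330][:,:,::-1],None,fx=3.5,fy=3.5))"
```

```text
time: 30.65
eef_pos: [0.4588, 0.3106, 0.0688]
ee_rot: [-0.001, -0.176, 0.984, -0.031]
wrist_force: [-5.7, -14.7, 78.4]
grip_width: 0.005
t 30.65 p [0.4588 0.3106 0.0688] q [-0.001 -0.176  0.984 -0.031] F [ -5.7 -14.7  78.4] g 0.5
(-0.022, 0.105) units [0.023 0.003 0.051]
```

View pics/c34.png

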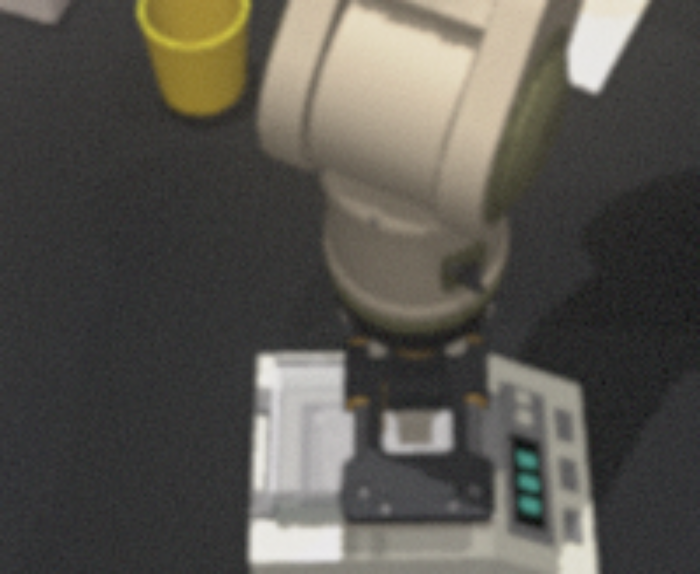

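```bash
python3 -m jog '[{"translation":[0,0,-0.1],"twist":0},{"translation":[0,0,-0.3],"twist":0},{"translation":[0,0,-0.7],"twist":0},{"translation":[0.5,-0.5,-1],"twist":0},{"translation":[0.9,-0.9,-1],"twist":0},{"translation":[0.9,-0.9,-1],"twist":0}]'; python3 -c "
from h import *
st()
s=snap('side','s35.png');cv2.imwrite('pics/c35.png',cv2.resize(s['img'][220:384,130:330][:,:,::-1],None,fx=3.5,fy=3.5))
P=cloud(s);w=P.reshape(-1,3); a=np.radians(19.9); d=w[:,:2]-[.4758,.3196]; u=d@[np.cos(a),np.sin(a)]; v=d@[-np.sin(a),np.cos(a)]
for u0,u1 in [(-.045,-.03),(-.03,0),(0,.03),(.03,.05),(-.066,-.05)]:
  m=(u>u0)&(u<u1)&(abs(v)<.03)&(w[:,2]<.14); print(u0,m.sum(),np.percentile(w[m,2],[5,50,95]).round(4))
"
```

```text
time: 31.3
eef_pos: [0.3969, 0.1892, 0.215]
ee_rot: [-0.001, -0.176, 0.984, -0.031]
wrist_force: [0.7, -1.1, 0.8]
grip_width: 0.004
t 31.3 p [0.3969 0.1892 0.215 ] q [-0.001 -0.176  0.984 -0.031] F [ 0.7 -1.1  0.8] g 0.4
-0.045 236 [0.107  0.1095 0.112 ]
-0.03 475 [0.1069 0.1097 0.1121]
0 454 [0.1068 0.1095 0.1119]
0.03 311 [0.1072 0.1096 0.112 ]
-0.066 251 [0.0757 0.1047 0.1077]
```

View pics/c35.png

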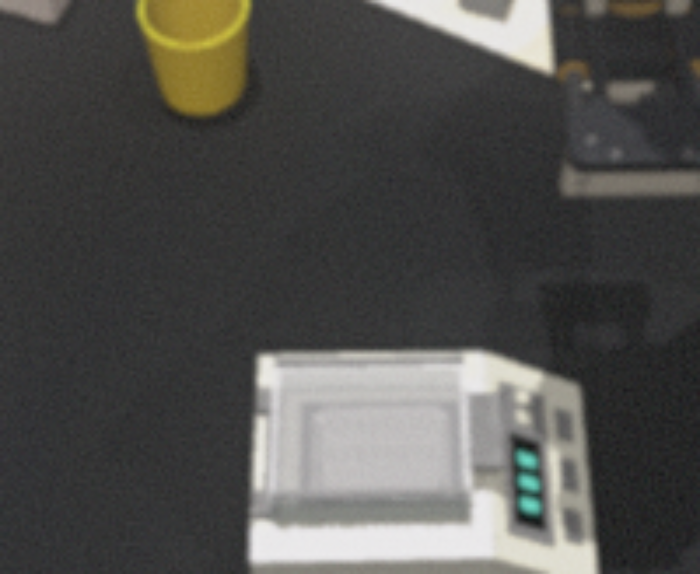

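```bash
python3 -c "
from h import *
s=snap('top','t36.png')
a=s['img'][:,:,::-1][90:300,80:420]; cv2.imwrite('pics/c36.png',cv2.resize(a,None,fx=2.3,fy=2.3))
P=cloud(s)
w=P[190:235,235:275].reshape(-1,3); w=w[(w[:,2]>.036)&(w[:,2]<.05)]; print(cv2.minAreaRect((w[:,:2]*1000).astype(np.float32)))
o=st(); print(np.abs(o['qvel']).max())"
```

```text
((533.9915161132812, -87.37855529785156), (65.7259292602539, 36.03349304199219), 88.26017761230469)
t 31.4 p [0.3961 0.1838 0.2152] q [-0.001 -0.173  0.984 -0.034] F [-0.8 -0.6  0.5] g 0.6
0.08665254711637263
```

View pics/c36.png

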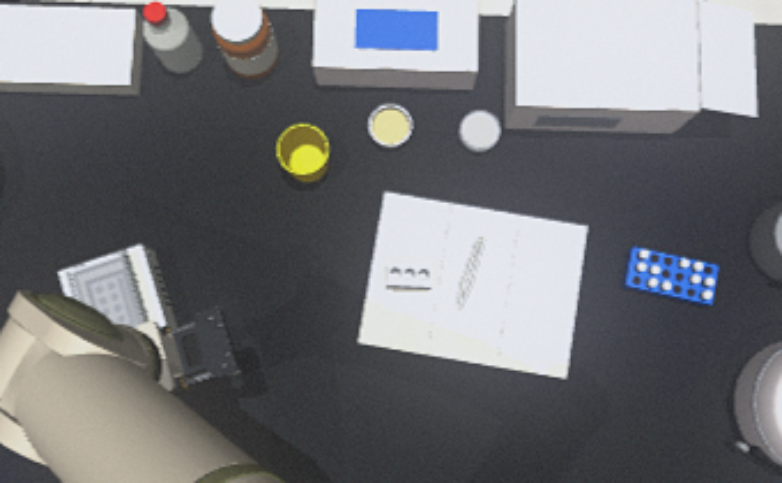

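Everything else is where it was: spare block unmoved, and forceps, cup, dishes and rack unchanged. The lid is shut with the wells visible through it. I'll let the arm settle, then hand in.

```bash
python3 -m jog '[{"translation":[0,0,0],"twist":0},{"translation":[0,0,0],"twist":0},{"translation":[0,0,0],"twist":0},{"translation":[0,0,0],"twist":0},{"translation":[0,0,0],"twist":0}]'; python3 -c "
from h import *
o=st(); print(np.abs(o['qvel']).max()); print(workorder.close_job())"
```

```text
time: 31.9
eef_pos: [0.396, 0.1847, 0.2149]
ee_rot: [-0.002, -0.174, 0.984, -0.034]
wrist_force: [0.7, -0.8, -0.0]
grip_width: 0.002
t 31.9 p [0.396  0.1847 0.2149] q [-0.002 -0.174  0.984 -0.034] F [ 0.7 -0.8 -0. ] g 0.2
0.00483276499978238
the job is handed in; nothing more can be done
None
```

The block is wells up and home in the bay, the lid is shut over it, and the job is handed in at 31.9 s of the 72 s allowed. I pivoted the block in the grip against the bath's deck edge, stood it on end on the bench and tipped it over. Then I regripped it, lowered it into the bay and pushed the lid down.

**Last checks:**
- **Block:** its top face measured level to under 0.005 rad, at 94.5 mm (94 mm expected when home), with its centre about 1 mm from the bay centre. I measured this before shutting the lid; afterwards I only saw the wells through the lid.
- **Lid:** its top measured flat along its length at about 109.5 mm, so it is shut. The expected height is 108 mm, and that camera also read the deck about 1 mm high.
- **Other things:** the spare block measured within 1 mm of where it started. The forceps, cup, dishes and rack look unmoved in the top picture.
- **Robot:** at rest and clear of everything.

**What disagreed or went wrong:**
- **Tip position:** the reported tool tip lay about 44 mm beyond the finger ends seen by two cameras. My first grasp closed above the block without touching it; after that I worked with this offset.
- **Tool tilt:** pushing hard against the bath left the tool tilted about 3°, which I allowed for.
- **Forces:** the wrist force reached about 42 N against the bath wall and about 80 N when the lid bottomed out. Both are under the 120 N wrist limit. The pressing was meant to be through the block and the finger tips, but I could not confirm it stayed within the 40 N limit on the arm and gripper body.

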